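Pack the test stand up to its height pointer

TASK

Build up the packing on the test stand: choose from the four slotted plates and lay them flat on one another on its seat, each with its slot round the stand's upright key, until the top of the stack is level with the pointer, between the pointer's lower and upper edges and no higher. Lower each plate into place rather than dropping it, leave plates you do not need flat on the table clear of the stand, and do not shift the pointer or disturb the other things on the bench.

Things in the scene. Friction and masses are not known exactly. Their poses are not given: they have to be found in the camera images.
- seat (a point): centre of the stand's seat, on the upper face of its floor plate, 10 mm above the table. x points to the column, y to the pointer's side, z up. A plate belongs with its origin straight above this point, x along this x: its slot then clears the key by 2 mm at both sides and 4 mm at its bottom
- stand: packing stand, fixed to the table. Origin 10 mm under the seat, same axes. Dark steel floor plate 145 x 110 x 10 mm (x -65 to 80). The key, an upright steel rib 12 mm wide, x 41 to 58, rises 88 mm above the seat, plus 12 mm narrowed to 7 mm. Behind it an upright 30 mm wide, x 58 to 68, 118 mm above the seat. Pointer rod (8 mm) at x 70, y 34, to 116 mm above the seat
- mark (a point): tip of the height pointer, at mid-thickness: the mark for the stack's top. The pointer is a dark steel finger 12 mm thick in z, sliding stiffly on the rod; in the seat's axes it spans x 39 to 65, y 30 to 38 mm, clear of the stack (this point: x 42, y 34). Set anew each time, 39 to 75 mm above the seat
- plate12: loose aluminium plate 12 mm thick, 110 mm long in x, 46 mm wide in y, about 161 g. Origin: centre of the underside of that outline, z up. Slot through the middle of the +x end, 16 mm wide, 18 mm deep in x; a dark dot on top marks the other end. Starts flat on the table, x within 1.3 rad of world x; the four plates differ only in thickness and change places
- plate18: loose aluminium plate 18 mm thick, 110 mm long in x, 46 mm wide in y, about 241 g. Origin: centre of the underside of that outline, z up. Slot through the middle of the +x end, 16 mm wide, 18 mm deep in x; a dark dot on top marks the other end. Starts flat on the table, x within 1.3 rad of world x; the four plates differ only in thickness and change places
- plate24: loose aluminium plate 24 mm thick, 110 mm long in x, 46 mm wide in y, about 322 g. Origin: centre of the underside of that outline, z up. Slot through the middle of the +x end, 16 mm wide, 18 mm deep in x; a dark dot on top marks the other end. Starts flat on the table, x within 1.3 rad of world x; the four plates differ only in thickness and change places
- plate30: loose aluminium plate 30 mm thick, 110 mm long in x, 46 mm wide in y, about 402 g. Origin: centre of the underside of that outline, z up. Slot through the middle of the +x end, 16 mm wide, 18 mm deep in x; a dark dot on top marks the other end. Starts flat on the table, x within 1.3 rad of world x; the four plates differ only in thickness and change places
- mask: bystander: diving mask standing on its skirt, 175 mm wide, 95 mm high, beyond the stand
- regulator: bystander: round black regulator body, 56 mm across, 50 mm high; origin under its centre
- fitting: bystander: stepped brass fitting, 48 mm across, 50 mm high; origin under its centre
- spray: bystander: grey bottle, 56 mm across, 150 mm high, between robot and stand; origin under its centre
- wrench: bystander: steel wrench 170 mm long lying flat between robot and stand
- blank: bystander: plain aluminium block 75 x 46 x 18 mm without a slot, not part of the packing set
- tin: bystander: flat steel tin, 64 mm across, 45 mm high; origin under its centre
- meter: bystander: black hand meter lying flat, 85 x 150 mm, 44 mm high
Not all that is in view belongs to the job. Leave any purple look-alike of the plate30 alone.

How it is judged:
On the way:
1. a first plate lies on the floor of the stand, its slot round the key (((horizontal distance between plate12 and seat below 0.012 m and angle between plate12's own z axis and vertical below 0.06 rad and angle between the x axis of plate12 and the x axis of seat, either way round below 0.2 rad and z of plate12 in the frame of seat between -0.003 and 0.004 m) or (horizontal distance between plate18 and seat below 0.012 m and angle between plate18's own z axis and vertical below 0.06 rad and angle between the x axis of plate18 and the x axis of seat, either way round below 0.2 rad and z of plate18 in the frame of seat between -0.003 and 0.004 m) or (horizontal distance between plate24 and seat below 0.012 m and angle between plate24's own z axis and vertical below 0.06 rad and angle between the x axis of plate24 and the x axis of seat, either way round below 0.2 rad and z of plate24 in the frame of seat between -0.003 and 0.004 m) or (horizontal distance between plate30 and seat below 0.012 m and angle between plate30's own z axis and vertical below 0.06 rad and angle between the x axis of plate30 and the x axis of seat, either way round below 0.2 rad and z of plate30 in the frame of seat between -0.003 and 0.004 m))), for 0.2 s.
At the end, for the whole second after the job is handed in: Top of the stack within 7 mm of the pointer's mid-height, nothing on the stand higher; stacked plates flat, within 12 mm of the seat's middle and 0.2 rad of its direction, slots round the key; the other plates flat on the table over 130 mm from the seat; all at rest (((horizontal distance between plate12 and seat below 0.012 m and angle between plate12's own z axis and vertical below 0.06 rad and angle between the x axis of plate12 and the x axis of seat, either way round below 0.2 rad and z of plate12 in the frame of seat above -0.003 m and z of plate12 in the frame of mark above -0.019 m) or (horizontal distance between plate18 and seat below 0.012 m and angle between plate18's own z axis and vertical below 0.06 rad and angle between the x axis of plate18 and the x axis of seat, either way round below 0.2 rad and z of plate18 in the frame of seat above -0.003 m and z of plate18 in the frame of mark above -0.025 m) or (horizontal distance between plate24 and seat below 0.012 m and angle between plate24's own z axis and vertical below 0.06 rad and angle between the x axis of plate24 and the x axis of seat, either way round below 0.2 rad and z of plate24 in the frame of seat above -0.003 m and z of plate24 in the frame of mark above -0.031 m) or (horizontal distance between plate30 and seat below 0.012 m and angle between plate30's own z axis and vertical below 0.06 rad and angle between the x axis of plate30 and the x axis of seat, either way round below 0.2 rad and z of plate30 in the frame of seat above -0.003 m and z of plate30 in the frame of mark above -0.037 m)) and ((horizontal distance between plate12 and seat below 0.012 m and angle between plate12's own z axis and vertical below 0.06 rad and angle between the x axis of plate12 and the x axis of seat, either way round below 0.2 rad and z of plate12 in the frame of seat above -0.003 m and z of plate12 in the frame of mark below -0.005 m) or (horizontal distance between plate12 and seat above 0.13 m and height (world z) of plate12 below 0.006 m)) and ((horizontal distance between plate18 and seat below 0.012 m and angle between plate18's own z axis and vertical below 0.06 rad and angle between the x axis of plate18 and the x axis of seat, either way round below 0.2 rad and z of plate18 in the frame of seat above -0.003 m and z of plate18 in the frame of mark below -0.011 m) or (horizontal distance between plate18 and seat above 0.13 m and height (world z) of plate18 below 0.006 m)) and ((horizontal distance between plate24 and seat below 0.012 m and angle between plate24's own z axis and vertical below 0.06 rad and angle between the x axis of plate24 and the x axis of seat, either way round below 0.2 rad and z of plate24 in the frame of seat above -0.003 m and z of plate24 in the frame of mark below -0.017 m) or (horizontal distance between plate24 and seat above 0.13 m and height (world z) of plate24 below 0.006 m)) and ((horizontal distance between plate30 and seat below 0.012 m and angle between plate30's own z axis and vertical below 0.06 rad and angle between the x axis of plate30 and the x axis of seat, either way round below 0.2 rad and z of plate30 in the frame of seat above -0.003 m and z of plate30 in the frame of mark below -0.023 m) or (horizontal distance between plate30 and seat above 0.13 m and height (world z) of plate30 below 0.006 m)) and linear speed of each of plate12, plate18, plate24, plate30 below 0.02 m/s); the robot touches nothing.
It fails at once if a bystander is pushed more than 25 mm or knocked over (distance of any of mask, regulator, fitting, spray, wrench, blank, tin, meter from where it was at the start of the episode above 0.025 m or angle between any of mask, regulator, fitting, spray, wrench, blank, tin, meter's own z axis and vertical above 0.5 rad).
It fails at once if the pointer's setting is shifted by more than 3 mm (distance of mark from where it was at the start of the episode above 0.003 m).
It fails at once if a plate is dropped onto the stand (faster than 0.6 m/s within 20 mm of its place) ((horizontal distance between plate12 and seat below 0.02 m and z of plate12 in the frame of seat below 0.1 m and linear speed of plate12 above 0.6 m/s) or (horizontal distance between plate18 and seat below 0.02 m and z of plate18 in the frame of seat below 0.1 m and linear speed of plate18 above 0.6 m/s) or (horizontal distance between plate24 and seat below 0.02 m and z of plate24 in the frame of seat below 0.1 m and linear speed of plate24 above 0.6 m/s) or (horizontal distance between plate30 and seat below 0.02 m and z of plate30 in the frame of seat below 0.1 m and linear speed of plate30 above 0.6 m/s)).
It also fails if it takes over 72 s, if anything falls off the work surface, if the arm or the gripper's body presses on something with over 40 N, if the wrist force passes 120 N, or if a joint passes its speed limit or range.

ROBOT

A 7-joint arm with a two-finger parallel gripper is mounted at the origin on the work surface. World frame = base frame: x ahead of the robot, y to its left, z up, the work surface at z = 0. Lengths are in m, angles in rad, forces in N, time in s.
With the tool pointing down it reaches from about 0.4 to 0.85 m from the base axis. Payload 10.4 kg.
Tool frame: the origin (TCP) lies between the finger pads; the fingertips stand tcp_to_tips ahead of it and the grasp point (between the pads) lies 8 mm behind it (tcp_to_tips is the distance from the TCP to the fingertips, in m); z points along the fingers, y is the line along which they close (so a half turn about z gives the same grasp; the last joint's range is limited). The gripper opens to 85 mm and grips with 20 to 120 N. Pads are 22 mm wide; open, the fingers measure 114 mm over their backs; the gripper's body (76 mm by 85 mm) begins 54 mm behind the grasp point. The pads swing forward as they close: fully open they stand 13 mm farther back than shut.
Start: joints at [-1.267, 0.332, -0.065, 1.46, 0.022, 1.35, -0.088], TCP at [0.201, 0.592, 0.242] pointing down, gripper open.
Joint ranges: [-2.6, 2.6], [-0.5, 2.12], [-1.47, 1.34], [0.16, 2.42], [-1.27, 4.41], [0.06, 2.06], [-2.6, 2.6]. Speed limits (rad/s): [2.22, 2.22, 2.79, 2.79, 3.14, 3.14, 3.14].

INTERFACE

Orientations are given as a unit quaternion [x, y, z, w].
In Python, from workcell import * gives the robot as it stands.
- The arm moves only by the tool apply_moves, never from a script. Its argument "rows" is a list of rows, each an object of numbers: "x", "y", "z": the shift along the tool's x, y, z in mm; "ax", "ay", "az": the turn, a rotation vector about the tool's x, y, z in degrees; "gripper": the closure, from 0 (fully open) to 1 (shut). A call has 1 to 5 rows; each row shifts and turns the commanded pose from where the row before left it, along the tool's axes as they then stand; what a row does not reach is not made up. A row lasts 1/12 s, in which the tool goes at most 41.7 mm and 7.16 degrees, less where a joint would pass 70% of its speed; a pose out of reach is approached as far as the arm can. A call with a gripper value outside its range is refused whole. The fingers move at their own pace and stop on an object; "newtons" is the grip in N (left out, the last holds). Time passes only in rows, so rows that do not move let the fingers close. It gives the time, the measured TCP pose, the force, the opening and the grip force at its end, in the units of the state.
- get_obs(): the state, without advancing time (a new reading comes with each control period).
- camera(name): name is "scene" or "top" or "wrist"; returns a dict with "color" (480x640x3 uint8, red, green, blue), "fov_y" (degrees; the focal length in pixels is half the picture's height over the tangent of half this angle, whatever the lens; pixels are square), "cx", "cy" (the principal point, pixels), "rvec" (rotation vector, rad) and "tvec" (3), from world to camera coordinates, as OpenCV has them. Camera axes: x right, y down, z forward; pixel columns grow to the right and rows downward; lengths in m; the calibration is good to about 2 mm. A picture is of the moment at which its call begins. There is no depth.
- hand_in(): hands the job in; it is judged then, once.
The state is a dict: "clock": time; "joint_pos": joint angles; "joint_velocities": joint speeds; "tau": joint torques, N m; "position": TCP position; "ee_rot": TCP orientation; "ft_force": force on the tool from outside, world axes, zero at the start; "torque": the same for the moment, N m; "grip_width": opening from 0.0 (shut) to 1.0 (fully open); "grasp_force": force on a finger pad.
Only numpy, scipy, OpenCV 4.12 (cv2) and the standard library are available. Lean on these libraries where they do the work, as an engineer would, in place of code of your own. Each camera call takes 0.05 s, during which the arm holds its last target. There are 200 camera calls.

## Working session

There is one attempt and no reset: what is moved stays moved. The work goes in short steps, Python scripts to look and compute and a tool call to move; the robot and the scene stay as the last step left them, time stands still between calls to the robot, and variables do not carry over. Pictures are saved under pics/ and viewed, at most 10 in all, crops included, and the job is handed in when it is done.

Besides the shell and the picture viewer there is one more tool, called after ">>>" in YAML: its name, and indented under it one key for each argument. apply_moves: Moves the arm, as the interface text tells. Its arguments: {"type":"object","properties":{"rows":{"type":"array","items":{"type":"object","properties":{"x":{"type":"number"},"y":{"type":"number"},"z":{"type":"number"},"ax":{"type":"number"},"ay":{"type":"number"},"az":{"type":"number"},"gripper":{"type":"number"}}}},"newtons":{"type":"number"}},"required":["rows"]}

```bash
ls; mkdir -p pics; cat > h.py <<'E'
from workcell import *
import numpy as np, cv2
from scipy.spatial.transform import Rotation as R
def snap(n,f=None):
    c=camera(n)
    if f: cv2.imwrite('pics/'+f,c['color'][:,:,::-1])
    return c
def ray(c,u,v):
    f=240/np.tan(np.radians(c['fov_y'])/2)
    M=cv2.Rodrigues(np.array(c['rvec'],float))[0]; o=-M.T@np.array(c['tvec'],float).ravel()
    d=M.T@np.array([(u-c['cx'])/f,(v-c['cy'])/f,1]); return o,d
def onz(c,u,v,z):
    o,d=ray(c,u,v); return o+d*(z-o[2])/d[2]
def proj(c,p):
    f=240/np.tan(np.radians(c['fov_y'])/2)
    M=cv2.Rodrigues(np.array(c['rvec'],float))[0]; q=M@np.array(p,float)+np.array(c['tvec'],float).ravel()
    return np.array([f*q[0]/q[2]+c['cx'],f*q[1]/q[2]+c['cy']])
E
python3 - <<'E'
from h import *
import pickle
d={n:snap(n,n+'0.png') for n in('top','scene')}
pickle.dump(d,open('d0.pkl','wb'))
o=get_obs(); print(o['position'],o['ee_rot'],o['clock'],o['grip_width'])
import workcell; print([k for k in dir(workcell) if not k.startswith('_')])
try: print(tcp_to_tips)
except Exception as e: print(e)
for n in d: print(n,{k:v for k,v in d[n].items() if k!='color'})
E
```

```text
pics
[0.20055056 0.59161594 0.24159548] [ 1.62680299e-01  9.86678632e-01 -6.27605323e-04 -6.47300641e-05] 0.1 0.9987368661191341
['MotionError', 'camera', 'get_obs', 'hand_in', 'tcp_to_tips']
0.011
top {'fov_y': 49.83408543946695, 'cx': 313.69507932221677, 'cy': 242.2047174667442, 'rvec': array([ 2.11121438, -2.13485756,  0.19746737]), 'tvec': array([0.01135711, 0.4800611 , 1.34818287])}
scene {'fov_y': 44.429877411600785, 'cx': 307.33772237926127, 'cy': 241.78866523029117, 'rvec': array([ 1.36205433,  2.03098269, -1.00109997]), 'tvec': array([ 0.20035996, -0.24691415,  1.76849117])}
```

View pics/top0.png

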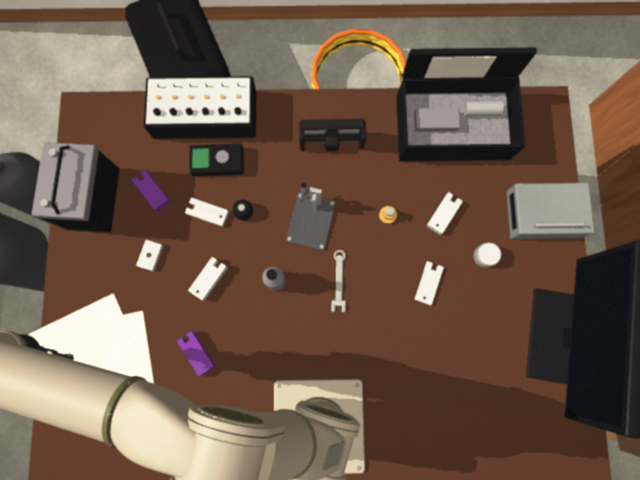

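View pics/scene0.png

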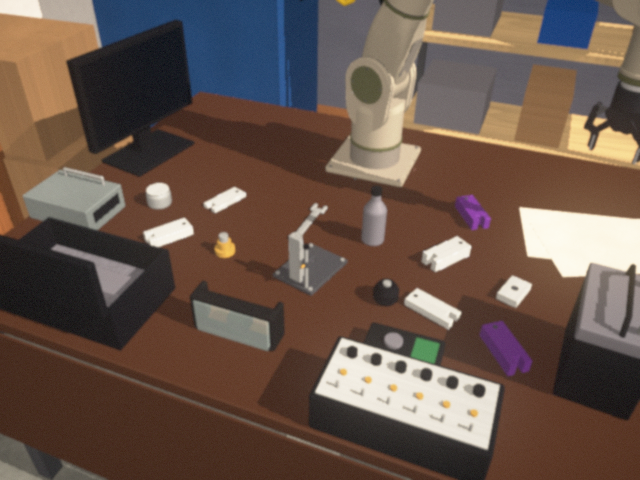

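Top view: slotted plate candidates at (207,212), (209,279), (445,213) and (429,283). The plain blank is at (149,255), purple look-alikes at (150,190) and (195,353), and the stand at (312,218) with its column toward +x (image up). Next I'll check these in close crops.

```bash
python3 - <<'E'
from h import *
import pickle
d=pickle.load(open('d0.pkl','rb'))
def crop(n,u,v,w=66,s=4):
    im=d[n]['color'][:,:,::-1]; return cv2.resize(im[v-w//2:v+w//2,u-w//2:u+w//2],(200,200),interpolation=cv2.INTER_CUBIC)
a=np.hstack([crop('top',*p) for p in((207,212),(209,279),(445,213),(429,283))])
b=np.hstack([crop('scene',*p) for p in((433,307),(446,253),(168,233),(225,199))])
s=d['scene']['color'][:,:,::-1]; t=d['top']['color'][:,:,::-1]
c=np.hstack([cv2.resize(s[195:295,260:360],(200,200),interpolation=cv2.INTER_CUBIC),cv2.resize(s[200:250,290:340],(200,200),interpolation=cv2.INTER_CUBIC),cv2.resize(t[175:255,275:355],(200,200),interpolation=cv2.INTER_CUBIC),cv2.resize(t[175:215,295:335],(200,200),interpolation=cv2.INTER_CUBIC)])
cv2.imwrite('pics/crops.png',np.vstack([a,b,c]))
E
```

```text
(no output)
```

View pics/crops.png

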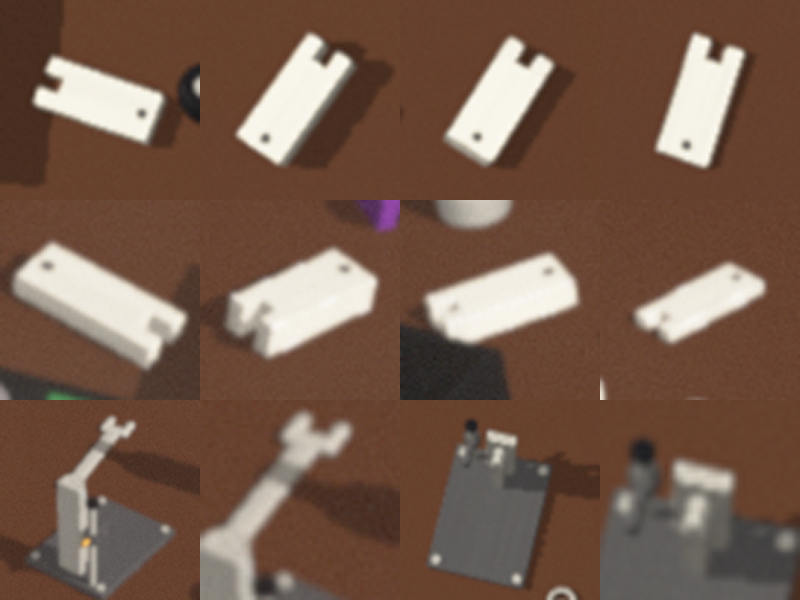

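Crops: all four candidates are slotted with a dot at the far end. B (209,279) looks thickest, D (429,283) thinnest, and A and C lie between. The pointer has an orange tip at about scene (303,266). I'll triangulate the dots for thickness.

```bash
cat >> h.py <<'E'
def plates(c,guess,win=33,thr=150):
    """white mask blobs near guesses: returns centre,dot pixels,minAreaRect"""
    g=c['color'].astype(int); m=((g.min(2)>thr)).astype(np.uint8)
    out=[]
    for u,v in guess:
        n,l,st,ce=cv2.connectedComponentsWithStats(m)
        sub=l[int(v)-6:int(v)+7,int(u)-6:int(u)+7].ravel(); sub=sub[sub>0]; k=np.bincount(sub).argmax()
        mm=(l==k).astype(np.uint8)
        cs,_=cv2.findContours(mm,cv2.RETR_CCOMP,cv2.CHAIN_APPROX_NONE); 
        o=max(cs,key=cv2.contourArea); r=cv2.minAreaRect(o)
        er=cv2.fillPoly(np.zeros_like(mm),[cv2.convexHull(o)],1)
        out.append((mm,o,r))
    return out
def tri(ca,pa,cb,pb):
    o1,d1=ray(ca,*pa); o2,d2=ray(cb,*pb)
    d1/=np.linalg.norm(d1); d2/=np.linalg.norm(d2)
    s=np.linalg.lstsq(np.c_[d1,-d2],o2-o1,rcond=None)[0]
    a,b=o1+s[0]*d1,o2+s[1]*d2
    return (a+b)/2,np.linalg.norm(a-b)
def dot(c,u,v,r=4):
    """subpixel dark-dot centroid near u,v inside a bright face"""
    for _ in range(3):
        iu,iv=int(round(u)),int(round(v))
        g=c['color'][iv-r:iv+r+1,iu-r:iu+r+1].mean(2); w=np.clip(np.percentile(g,70)-15-g,0,None)
        y,x=np.mgrid[iv-r:iv+r+1,iu-r:iu+r+1]; yy,xx=np.hypot(y-v,x-u),0
        w=w*(yy<r)
        u,v=(w*x).sum()/w.sum(),(w*y).sum()/w.sum()
    return u,v
E
python3 - <<'E'
from h import *
import pickle
d=pickle.load(open('d0.pkl','rb'));T,S=d['top'],d['scene']
k=66/200
top=[(207,212),(209,279),(445,213),(429,283)];sc=[(433,307),(446,253),(168,233),(225,199)]
dt=[(142,113),(65,138),(77,137),(86,145)];ds=[(48,66),(144,68),(148,72),(137,77)]
for i in range(4):
    a=dot(T,top[i][0]-33+dt[i][0]*k,top[i][1]-33+dt[i][1]*k); b=dot(S,sc[i][0]-33+ds[i][0]*k,sc[i][1]-33+ds[i][1]*k,3)
    p,e=tri(T,a,S,b); print('ABCD'[i],np.round(a,1),np.round(b,1),np.round(p*1e3,1),round(e*1e3,1))
    (mm,o,r),=plates(T,[top[i]]); c=r[0]; 
    q=onz(T,*c,0.02); dd=onz(T,*a,0.02); print('  rect',np.round(r[0],1),np.round(r[1],1),np.round(q*1e3,1),'yaw',np.arctan2(*(q-dd)[1::-1]).round(3))
# stand
print('stand corners',[np.round(onz(T,275+u*.4,175+v*.4,.01)*1e3)[:2] for u,v in((434,557),(523,577),(462,453),(543,470))] if 0 else [np.round(onz(T,275+(u-400)*.4,175+(v-400)*.4,.01)*1e3)[:2] for u,v in((434,557),(516,577),(462,453),(543,470))])
E
```

```text
A [220.3 216. ] [415.2 295.2] [561.9 264.3  19.4] 0.1
  rect [206.1 211.4] [39.5 17. ] [575.4 304.   20. ] yaw 1.24
B [197.1 291.2] [460.4 242. ] [352.7 319.9  31.6] 0.9
  rect [206.7 278.1] [17.3 41.8] [389.2 297.1  20. ] yaw -0.615
C [437.  224.7] [183.5 223.1] [ 528.9 -333.6   25.4] 0.4
  rect [444.5 212.6] [17.6 39.1] [ 564.3 -357.7   20. ] yaw -0.587
D [424.1 297.4] [238.4 187.8] [ 329.2 -286.5   24.3] 3.9
  rect [428.7 282.7] [17.9 40.3] [ 369.9 -303.7   20. ] yaw -0.35
stand corners [array([500.,  75.]), array([476., -15.]), array([619.,  44.]), array([598., -47.])]
```

Thicknesses: A=18, C=24, B=30. D comes out thinnest by elimination and looks it (12). The stand's yaw is about -0.26, with the seat near (0.541, 0.016). Next I'll set up the pose-delta helper, find the wrist camera mount, then view the pointer up close.

```bash
cat >> h.py <<'E'
def delta(p,yaw=None,at=None):
    """tool-axis shift (mm) from pose `at` to world p(m), plus az (deg) to bring tool x to yaw (mod 180)"""
    o=get_obs(); P=np.array(o['position']); Q=R.from_quat(o['ee_rot']); M=Q.as_matrix()
    s=M.T@(np.array(p)-P)*1e3
    y0=np.arctan2(M[1,0],M[0,0]); az=None
    if yaw is not None:
        az=-np.degrees((yaw-y0+np.pi/2)%np.pi-np.pi/2)
    tilt=np.degrees(np.arccos(-M[2,2]))
    print('shift',np.round(s,1),'az',None if az is None else round(az,2),'| P',np.round(P*1e3,1),'toolx yaw',round(np.degrees(y0),2),'tilt',round(tilt,2),'t',round(o['clock'],2),'j7',round(o['joint_pos'][6],2),'w',round(o['grip_width'],3),'F',np.round(o['ft_force'],1),'g',round(float(np.max(o['grasp_force'])),1))
E
python3 - <<'E'
from h import *
c=snap('wrist'); o=get_obs(); M=R.from_quat(o['ee_rot']).as_matrix()
W=cv2.Rodrigues(c['rvec'])[0]; cp=-W.T@c['tvec'].ravel()
print(c['fov_y'],'cam in tool',np.round(M.T@(cp-o['position'])*1e3,1)); print(np.round(M.T@W.T,3))
delta((0.40,0.10,0.26),2.886)
E
```

```text
60.2383969593622 cam in tool [  75.3   -0.6 -132.3]
[[-0.    -0.956 -0.292]
 [ 1.    -0.001  0.001]
 [-0.001 -0.292  0.956]]
shift [-346.7 -401.6  -17.9] az -4.08 | P [200.5 591.7 241.7] toolx yaw 161.28 tilt 0.06 t 0.15 j7 -0.09 w 1.001 F [-0.3  0.7  0.1] g 0.0
```

```bash
python3 - <<'E'
from h import *
delta((0.43,0.07,0.24),2.886)
E
```

```text
shift [-384.8 -420.4    2.2] az -4.08 | P [200.5 591.7 241.7] toolx yaw 161.28 tilt 0.06 t 0.15 j7 -0.09 w 1.001 F [-0.3  0.7  0.1] g 0.0
```

>>> apply_moves:
  rows:
    - {"x":-25,"y":-28}
    - {"x":-25,"y":-28}
    - {"x":-25,"y":-28}
    - {"x":-25,"y":-28}
    - {"x":-25,"y":-28}

```text
invalid input at $.rows[0]: expected keys x, y, z, ax, ay, az, gripper
```

>>> apply_moves:
  rows:
    - {"x":-25,"y":-28}
    - {"x":-25,"y":-28}
    - {"x":-25,"y":-28}
    - {"x":-25,"y":-28}
    - {"x":-25,"y":-28}

```text
invalid input at $.rows[0]: expected keys x, y, z, ax, ay, az, gripper
```

>>> apply_moves:
  rows:
    - {"x":-25,"y":-28}
    - {"x":-25,"y":-28}
    - {"x":-25,"y":-28}
    - {"x":-25,"y":-28}
    - {"x":-10,"az":-4}

```text
invalid input at $.rows[0]: expected keys x, y, z, ax, ay, az, gripper
```

>>> apply_moves:
  rows:
    - {}
    - {}

```text
invalid input at $.rows[0]: expected keys x, y, z, ax, ay, az, gripper
```

```bash
python3 - <<'E'
from h import *
import pickle
delta((0.43,0.07,0.24),2.886)
c=snap('wrist','w1.png'); pickle.dump(c,open('w1.pkl','wb'))
E
```

```text
shift [-384.8 -420.4    2.2] az -4.08 | P [200.5 591.7 241.7] toolx yaw 161.28 tilt 0.06 t 0.15 j7 -0.09 w 1.001 F [-0.3  0.7  0.1] g 0.0
```

View pics/w1.png

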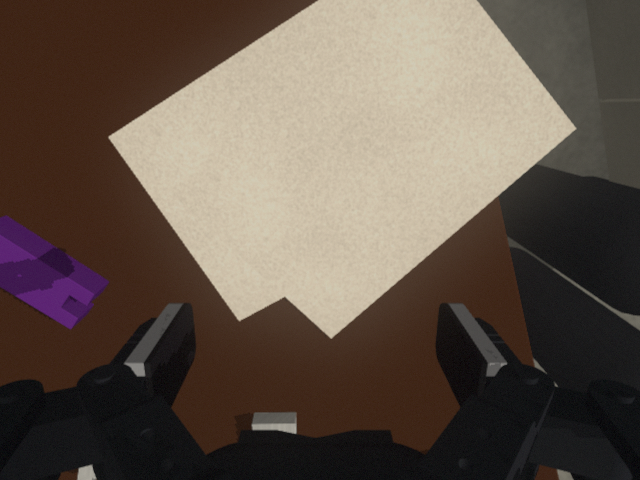

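The image bottom faces the fingers, so a tilted tool gives a good oblique view of the pointer. All keys are required in each row.

>>> apply_moves:
  rows:
    - {"x":-25,"y":-28,"z":0,"ax":0,"ay":0,"az":0,"gripper":0}
    - {"x":-25,"y":-28,"z":0,"ax":0,"ay":0,"az":0,"gripper":0}
    - {"x":-25,"y":-28,"z":0,"ax":0,"ay":0,"az":0,"gripper":0}
    - {"x":-25,"y":-28,"z":0,"ax":0,"ay":0,"az":0,"gripper":0}
    - {"x":-25,"y":-28,"z":0,"ax":0,"ay":0,"az":0,"gripper":0}

```text
clock: 0.62
position: [0.2744, 0.4174, 0.2421]
ee_rot: [0.163, 0.987, 0.0, -0.0]
ft_force: [1.0, 0.5, 1.4]
grip_width: 0.996
grasp_force: 0.0
```

>>> apply_moves:
  rows:
    - {"x":-25,"y":-28,"z":0,"ax":0,"ay":0,"az":0,"gripper":0}
    - {"x":-25,"y":-28,"z":0,"ax":0,"ay":0,"az":0,"gripper":0}
    - {"x":-25,"y":-28,"z":0,"ax":0,"ay":0,"az":0,"gripper":0}
    - {"x":-25,"y":-28,"z":0,"ax":0,"ay":0,"az":0,"gripper":0}
    - {"x":-25,"y":-28,"z":0,"ax":0,"ay":0,"az":0,"gripper":0}

```text
clock: 1.03
position: [0.3478, 0.2447, 0.2423]
ee_rot: [0.163, 0.987, 0.0, -0.0]
ft_force: [1.1, 0.3, 0.3]
grip_width: 0.996
grasp_force: 0.0
```

>>> apply_moves:
  rows:
    - {"x":-25,"y":-28,"z":0,"ax":0,"ay":0,"az":0,"gripper":0}
    - {"x":-25,"y":-28,"z":0,"ax":0,"ay":0,"az":0,"gripper":0}
    - {"x":-25,"y":-28,"z":0,"ax":0,"ay":0,"az":0,"gripper":0}
    - {"x":-25,"y":-28,"z":0,"ax":0,"ay":0,"az":0,"gripper":0}
    - {"x":-10,"y":-28,"z":0,"ax":0,"ay":0,"az":-4,"gripper":0}

```text
clock: 1.45
position: [0.4081, 0.0759, 0.2424]
ee_rot: [0.13, 0.992, 0.0, 0.0]
ft_force: [0.3, -1.1, -0.2]
grip_width: 0.999
grasp_force: 0.0
```

>>> apply_moves:
  rows:
    - {"x":0,"y":0,"z":0,"ax":0,"ay":-6,"az":0,"gripper":0}
    - {"x":0,"y":0,"z":0,"ax":0,"ay":-6,"az":0,"gripper":0}
    - {"x":0,"y":0,"z":0,"ax":0,"ay":-6,"az":0,"gripper":0}
    - {"x":0,"y":0,"z":0,"ax":0,"ay":-6,"az":0,"gripper":0}
    - {"x":0,"y":0,"z":0,"ax":0,"ay":-6,"az":0,"gripper":0}

```text
clock: 1.87
position: [0.4069, 0.079, 0.2431]
ee_rot: [0.123, 0.957, -0.032, 0.26]
ft_force: [0.3, 0.0, -0.5]
grip_width: 0.999
grasp_force: 0.0
```

>>> apply_moves:
  rows:
    - {"x":0,"y":0,"z":0,"ax":0,"ay":0,"az":0,"gripper":0}
    - {"x":0,"y":0,"z":0,"ax":0,"ay":0,"az":0,"gripper":0}

```text
clock: 2.03
position: [0.4061, 0.0785, 0.2421]
ee_rot: [0.123, 0.958, -0.033, 0.256]
ft_force: [0.5, -0.5, 1.3]
grip_width: 1.0
grasp_force: 0.0
```

```bash
python3 - <<'E'
from h import *
import pickle
delta((0.43,0.07,0.24),2.886)
c=snap('wrist','w2.png'); pickle.dump(c,open('w2.pkl','wb'))
E
```

```text
shift [-20.9  -2.1  14.5] az -0.01 | P [406.1  78.5 242.1] toolx yaw 165.35 tilt 29.93 t 2.03 j7 0.47 w 1.0 F [ 0.5 -0.5  1.3] g 0.0
```

View pics/w2.png

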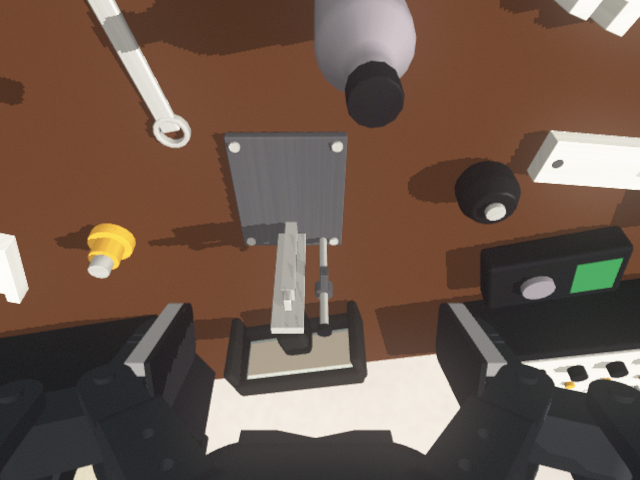

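Wrist view: the stand floor corners are near (226,133) and (347,133), with bolts at (234,147), (337,146), (251,241) and (333,241). The pointer on its rod is near (323,288). I'll zoom in on the pointer.

```bash
python3 - <<'E'
from h import *
import pickle
c=pickle.load(open('w2.pkl','rb'))
im=c['color'][:,:,::-1][225:345,265:365]
b=cv2.resize(im,(500,600),interpolation=cv2.INTER_CUBIC); b=cv2.convertScaleAbs(b,alpha=1.6,beta=15)
cv2.imwrite('pics/ptr.png',b)
P=[onz(c,u,v,.011)[:2]*1e3 for u,v in((234.5,147),(337.3,146.5),(251,241),(333.5,241))]
print(np.round(P,1))
m=np.mean(P,0); x=(P[2]+P[3]-P[0]-P[1])/2; y=(P[1]+P[3]-P[0]-P[2])/2
print(m,np.degrees(np.arctan2(x[1],x[0])),np.linalg.norm(x),np.degrees(np.arctan2(-y[0],y[1])),np.linalg.norm(y))
P=[onz(c,u,v,.010)[:2]*1e3 for u,v in((225.5,133.5),(347,133))];print('corners',np.round(P,1))
E
```

```text
[[473.3 -14.5]
 [496.2  74.9]
 [596.  -46.2]
 [619.6  43.3]]
[546.26532387  14.37133698] -14.432808289462608 127.08151572636478 -14.544275066107888 92.41145157842604
corners [[458.7 -17. ]
 [485.2  86.1]]
```

View pics/ptr.png

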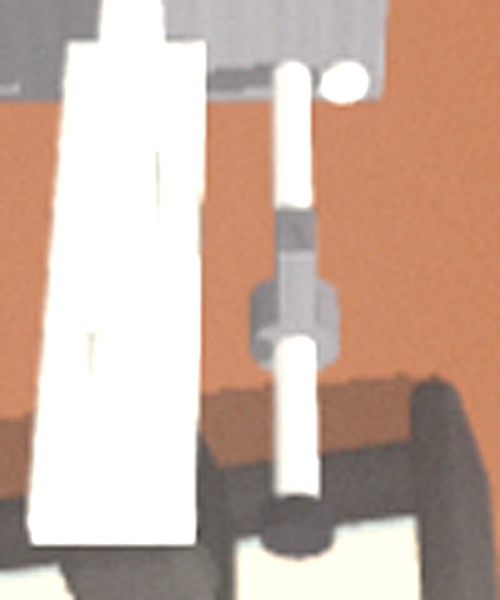

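The pointer's front face (x=39 in seat axes) spans crop rows 207–250, i.e. wrist pixels (324,266.4) to (324,275). I'll cast those rays onto the x=39 plane.

```bash
python3 - <<'E'
from h import *
import pickle
c=pickle.load(open('w2.pkl','rb'))
s=np.array([.539,.0162]); a=np.radians(-14.49); ux=np.array([np.cos(a),np.sin(a)]); uy=np.array([-ux[1],ux[0]])
def onx(u,v,X):
    o,d=ray(c,u,v); t=(X-(o[:2]-s)@ux)/(d[:2]@ux); p=o+t*d
    return X*1e3,(p[:2]-s)@uy*1e3,p[2]*1e3-10
for n,u,v,X in(('ptr lower',324,266.4,.039),('ptr upper',324,275,.039),('ptr back/top hub',324,292,.060),('rod top',324,325,.068),('column top near',299,332.5,.058),('key base',292,223,.041)):
    print(n,np.round(onx(u,v,X),1))
# stand edges by gradient on floor plate: side lines at several rows and near edge
g=cv2.GaussianBlur(c['color'],(3,3),0).astype(int); rb=g[:,:,0]-g[:,:,2]
for v in(160,180,200):
    r=np.where(rb[v,200:380]<15)[0]+200; print(v,r.min(),r.max(),[np.round((onz(c,u,v,.01)[:2]-s)@np.c_[ux,uy]*1e3,1) for u in(r.min()-.5,r.max()+.5)])
for u in(250,285,320):
    r=np.where(rb[120:200,u]<15)[0]+120; print(u,r.min(),np.round((onz(c,u,r.min()-.5,.01)[:2]-s)@np.c_[ux,uy]*1e3,1),np.round((onz(c,u,r.min()-.5,.0)[:2]-s)@np.c_[ux,uy]*1e3,1))
E
```

```text
ptr lower [39.  34.4 62.4]
ptr upper [39.  34.3 72.8]
ptr back/top hub [60.  34.4 77.6]
rod top [ 68.   34.1 109.3]
column top near [ 58.   11.3 122.7]
key base [41.   1.2  2.1]
160 228 345 [array([-40.8, -55. ]), array([-40.4,  54.3])]
180 232 343 [array([-16.8, -54.9]), array([-16.4,  53.6])]
200 236 342 [array([  9.4, -54.8]), array([ 9.8, 53.8])]
250 133 [-70.4 -30.6] [-63.8 -32.5]
285 133 [-70.3  -0. ] [-63.7  -0.9]
320 133 [-70.2  30.5] [-63.6  30.7]
```

The mark is about 67 mm above the seat, so the stack is 12+24+30 = 66 mm (plates D, C, B) and A (18) stays where it is. I'll level the tool, move over B (30 mm) and take a closer look.

```bash
python3 - <<'E'
from h import *
import pickle
d=pickle.load(open('d0.pkl','rb'));T=d['top']
for n,p,dp,z in(('B',(206.7,278.1),(197.1,291.2),.03),('C',(444.5,212.6),(437,224.7),.024),('D',(428.7,282.7),(424.1,297.4),.012)):
    q=onz(T,*p,z);e=onz(T,*dp,z);print(n,np.round(q*1e3,1),np.degrees(np.arctan2(*(q-e)[1::-1])).round(1))
M=np.array([[np.cos(np.radians(165.35)),np.sin(np.radians(165.35))],[np.sin(np.radians(165.35)),-np.cos(np.radians(165.35))]])
P=np.array(get_obs()['position'][:2]); print((M.T@(np.array([.383,.295])-P))*1e3)
E
```

```text
B [387.9 295.1  30. ] -35.3
C [ 563.3 -356.7   24. ] -33.6
D [ 370.7 -305.5   12. ] -20.1
[ 77.77709979 203.53647411]
```

>>> apply_moves:
  rows:
    - {"x":0,"y":0,"z":0,"ax":0,"ay":6,"az":0,"gripper":0}
    - {"x":0,"y":0,"z":0,"ax":0,"ay":6,"az":0,"gripper":0}
    - {"x":0,"y":0,"z":0,"ax":0,"ay":6,"az":0,"gripper":0}
    - {"x":0,"y":0,"z":0,"ax":0,"ay":6,"az":0,"gripper":0}
    - {"x":0,"y":0,"z":0,"ax":0,"ay":6,"az":0,"gripper":0}

```text
clock: 2.5
position: [0.4084, 0.0786, 0.2439]
ee_rot: [0.128, 0.992, 0.002, -0.002]
ft_force: [-0.0, -0.0, -0.4]
grip_width: 1.0
grasp_force: 0.0
```

>>> apply_moves:
  rows:
    - {"x":13,"y":34,"z":0,"ax":0,"ay":0,"az":0,"gripper":0}
    - {"x":13,"y":34,"z":0,"ax":0,"ay":0,"az":0,"gripper":0}
    - {"x":13,"y":34,"z":0,"ax":0,"ay":0,"az":0,"gripper":0}
    - {"x":13,"y":34,"z":0,"ax":0,"ay":0,"az":0,"gripper":0}
    - {"x":13,"y":34,"z":0,"ax":0,"ay":0,"az":0,"gripper":0}

```text
clock: 2.92
position: [0.388, 0.2614, 0.2428]
ee_rot: [0.129, 0.992, 0.001, -0.001]
ft_force: [0.8, 0.1, 0.3]
grip_width: 0.998
grasp_force: 0.0
```

>>> apply_moves:
  rows:
    - {"x":13,"y":34,"z":0,"ax":0,"ay":0,"az":0,"gripper":0}
    - {"x":0,"y":0,"z":0,"ax":0,"ay":0,"az":7,"gripper":0}
    - {"x":0,"y":0,"z":0,"ax":0,"ay":0,"az":7,"gripper":0}
    - {"x":0,"y":0,"z":0,"ax":0,"ay":0,"az":6.6,"gripper":0}
    - {"x":0,"y":0,"z":0,"ax":0,"ay":0,"az":0,"gripper":0}

```text
clock: 3.33
position: [0.3844, 0.296, 0.2425]
ee_rot: [0.306, 0.952, 0.0, -0.001]
ft_force: [-1.1, -0.1, -0.0]
grip_width: 0.998
grasp_force: 0.0
```

>>> apply_moves:
  rows:
    - {"x":0,"y":0,"z":30,"ax":0,"ay":0,"az":0,"gripper":0}
    - {"x":0,"y":0,"z":30,"ax":0,"ay":0,"az":0,"gripper":0}
    - {"x":0,"y":0,"z":0,"ax":0,"ay":0,"az":0,"gripper":0}

```text
clock: 3.58
position: [0.382, 0.2939, 0.1778]
ee_rot: [0.302, 0.953, -0.003, -0.002]
ft_force: [-1.0, -1.7, -1.3]
grip_width: 1.0
grasp_force: 0.0
```

```bash
cat >> h.py <<'E'
def meas(c,z,guess,thr=165,lab=''):
    """white top face in wrist view: rect fit of points on plane z -> centre & yaw(mod pi) ; side faces darker"""
    g=c['color'].astype(int); m=(g.min(2)>thr).astype(np.uint8); m[330:]=0
    n,l,st,ce=cv2.connectedComponentsWithStats(m)
    u,v=proj(c,[guess[0],guess[1],z]).round().astype(int)
    k=np.bincount(l[max(v-12,0):v+12,max(u-12,0):u+12].ravel()[l[max(v-12,0):v+12,max(u-12,0):u+12].ravel()>0]).argmax()
    o=max(cv2.findContours((l==k).astype(np.uint8),cv2.RETR_EXTERNAL,cv2.CHAIN_APPROX_NONE)[0],key=cv2.contourArea)[:,0]
    X=np.array([onz(c,a,b,z)[:2] for a,b in o],np.float32)*1000
    r=cv2.minAreaRect(X); bx=cv2.boxPoints(r); e=max((bx[1]-bx[0],bx[2]-bx[1]),key=np.linalg.norm)
    yaw=(np.degrees(np.arctan2(e[1],e[0]))+90)%180-90
    print(lab,'centre',np.round(r[0],1),'size',np.round(r[1],1),'yaw',round(yaw,2),'pix',u,v,st[k][:4])
    return np.array(r[0])/1e3,yaw
E
python3 - <<'E'
from h import *
import pickle
delta((.388,.295,.1),np.radians(-35.3))
c=snap('wrist','w3.png'); pickle.dump(c,open('w3.pkl','wb'))
for t in(130,165,200): meas(c,.03,(.388,.295),t)
E
```

```text
shift [-4.4  4.9 77.8] az 0.16 | P [382.  293.9 177.8] toolx yaw 144.86 tilt 0.43 t 3.58 j7 0.22 w 1.0 F [-1.  -1.7 -1.3] g 0.0
 centre [384.8 296.4] size [ 45.9 111.7] yaw -34.45 pix 324 223 [288 137  69 155]
 centre [385.4 296.1] size [ 45.6 110.2] yaw -34.47 pix 324 223 [289 139  68 153]
 centre [385.3 296.3] size [ 45.2 109.2] yaw -34.45 pix 324 223 [289 140  68 151]
```

View pics/w3.png

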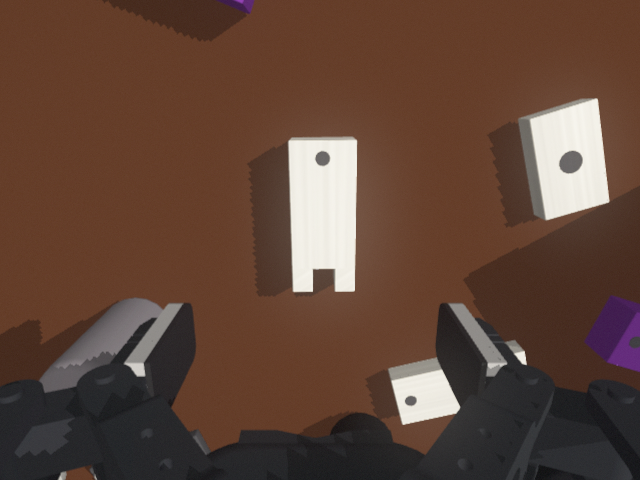

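B confirmed: it measures 110×46 mm at 30 mm height, with the slot and dot visible, centre (385,296), yaw -34.5°. I'll grasp it 15 mm toward the dot end.

```bash
python3 - <<'E'
from h import *
delta((.373,.3047,.018),np.radians(-34.46))
E
```

```text
shift [ 13.6   3.5 162.5] az -0.73 | P [382.7 294.6 180.5] toolx yaw 144.81 tilt 0.3 t 3.63 j7 0.22 w 0.999 F [1.6 0.4 0.1] g 0.0
```

>>> apply_moves:
  rows:
    - {"x":14,"y":3.5,"z":20,"ax":0,"ay":0,"az":-0.7,"gripper":0}
    - {"x":0,"y":0,"z":40,"ax":0,"ay":0,"az":0,"gripper":0}
    - {"x":0,"y":0,"z":40,"ax":0,"ay":0,"az":0,"gripper":0}
    - {"x":0,"y":0,"z":40,"ax":0,"ay":0,"az":0,"gripper":0}
    - {"x":0,"y":0,"z":22,"ax":0,"ay":0,"az":0,"gripper":0}

```text
clock: 4.05
position: [0.3739, 0.3065, 0.0186]
ee_rot: [0.297, 0.955, -0.001, -0.0]
ft_force: [-0.2, -0.9, -0.5]
grip_width: 0.998
grasp_force: 0.0
```

>>> apply_moves:
  newtons: 80
  rows:
    - {"x":0,"y":0,"z":0,"ax":0,"ay":0,"az":0,"gripper":0}
    - {"x":0,"y":0,"z":0,"ax":0,"ay":0,"az":0,"gripper":1}
    - {"x":0,"y":0,"z":0,"ax":0,"ay":0,"az":0,"gripper":1}
    - {"x":0,"y":0,"z":0,"ax":0,"ay":0,"az":0,"gripper":1}
    - {"x":0,"y":0,"z":0,"ax":0,"ay":0,"az":0,"gripper":1}

```text
clock: 4.47
position: [0.3748, 0.3075, 0.0229]
ee_rot: [0.298, 0.955, 0.001, 0.0]
ft_force: [-3.8, -4.2, 9.1]
grip_width: 0.518
grasp_force: 80.4
```

>>> apply_moves:
  rows:
    - {"x":0,"y":0,"z":0,"ax":0,"ay":0,"az":0,"gripper":1}
    - {"x":0,"y":0,"z":0,"ax":0,"ay":0,"az":0,"gripper":1}
    - {"x":0,"y":0,"z":0,"ax":0,"ay":0,"az":0,"gripper":1}
    - {"x":0,"y":0,"z":0,"ax":0,"ay":0,"az":0,"gripper":1}

```text
clock: 4.8
position: [0.3748, 0.3075, 0.0229]
ee_rot: [0.298, 0.955, 0.001, 0.0]
ft_force: [-3.2, -4.6, 14.0]
grip_width: 0.517
grasp_force: 81.1
```

>>> apply_moves:
  rows:
    - {"x":0,"y":0,"z":-20,"ax":0,"ay":0,"az":0,"gripper":1}
    - {"x":0,"y":0,"z":-40,"ax":0,"ay":0,"az":0,"gripper":1}
    - {"x":0,"y":0,"z":-40,"ax":0,"ay":0,"az":0,"gripper":1}
    - {"x":0,"y":0,"z":-40,"ax":0,"ay":0,"az":0,"gripper":1}
    - {"x":0,"y":0,"z":-40,"ax":0,"ay":0,"az":0,"gripper":1}

```text
clock: 5.22
position: [0.3735, 0.3062, 0.2033]
ee_rot: [0.298, 0.955, 0.001, 0.0]
ft_force: [1.6, 1.4, -5.4]
grip_width: 0.51
grasp_force: 85.2
```

>>> apply_moves:
  rows:
    - {"x":0,"y":0,"z":-40,"ax":0,"ay":0,"az":-7,"gripper":1}
    - {"x":0,"y":0,"z":0,"ax":0,"ay":0,"az":-7,"gripper":1}
    - {"x":0,"y":0,"z":0,"ax":0,"ay":0,"az":-6,"gripper":1}
    - {"x":0,"y":0,"z":0,"ax":0,"ay":0,"az":0,"gripper":1}
    - {"x":0,"y":0,"z":0,"ax":0,"ay":0,"az":0,"gripper":1}

```text
clock: 5.63
position: [0.3735, 0.3064, 0.2407]
ee_rot: [0.129, 0.992, 0.0, -0.0]
ft_force: [0.4, -0.3, -5.6]
grip_width: 0.512
grasp_force: 85.2
```

```bash
python3 - <<'E'
from h import *
delta((.5054,.0248,.238),np.radians(-14.49))
c=snap('wrist','w4.png')
# plate-in-hand underside at approx; show white mask extents on top face z = TCP-? 
P=get_obs()['position']
for t in (150,190): meas(c,P[2]+.008,P[:2],t)
E
```

```text
shift [-199.5 -238.5    2.6] az -0.32 | P [373.5 306.4 240.7] toolx yaw 165.19 tilt 0.02 t 5.63 j7 0.53 w 0.512 F [ 0.4 -0.3 -5.6] g 85.2
 centre [353.1 311.7] size [45.6 37.5] yaw 74.71 pix 316 335 [245 223 144 107]Traceback (most recent call last):
  File "<stdin>", line 6, in <module>
  File "h.py", line 60, in meas
    k=np.bincount(l[max(v-12,0):v+12,max(u-12,0):u+12].ravel()[l[max(v-12,0):v+12,max(u-12,0):u+12].ravel()>0]).argmax()
ValueError: attempt to get argmax of an empty sequence
```

View pics/w4.png

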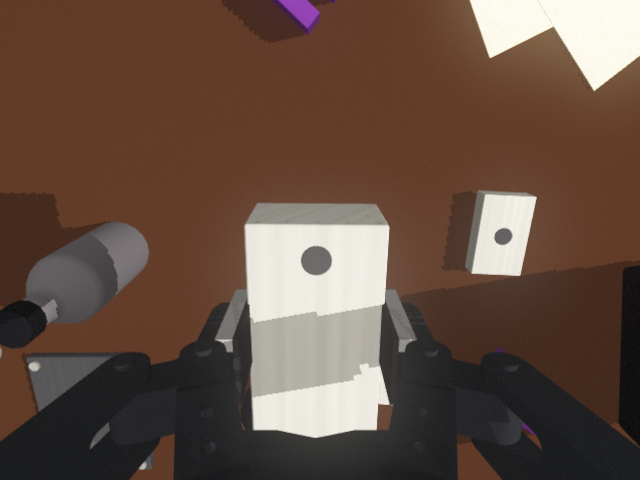

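The plate is held flat and centred, with the dot end toward the camera. Rear top edge is at row 223. Moving over the stand, 20 mm short of the key.

>>> apply_moves:
  rows:
    - {"x":-25,"y":-30,"z":0,"ax":0,"ay":0,"az":0,"gripper":1}
    - {"x":-25,"y":-30,"z":0,"ax":0,"ay":0,"az":0,"gripper":1}
    - {"x":-25,"y":-30,"z":0,"ax":0,"ay":0,"az":0,"gripper":1}
    - {"x":-25,"y":-30,"z":0,"ax":0,"ay":0,"az":0,"gripper":1}
    - {"x":-25,"y":-30,"z":0,"ax":0,"ay":0,"az":0,"gripper":1}

```text
clock: 6.1
position: [0.457, 0.128, 0.2402]
ee_rot: [0.129, 0.992, 0.0, -0.0]
ft_force: [0.8, 0.3, -5.8]
grip_width: 0.517
grasp_force: 85.2
```

>>> apply_moves:
  rows:
    - {"x":-25,"y":-30,"z":0,"ax":0,"ay":0,"az":0,"gripper":1}
    - {"x":-25,"y":-30,"z":0,"ax":0,"ay":0,"az":0,"gripper":1}
    - {"x":-25,"y":-28,"z":0,"ax":0,"ay":0,"az":-0.3,"gripper":1}
    - {"x":0,"y":0,"z":0,"ax":0,"ay":0,"az":0,"gripper":1}
    - {"x":0,"y":0,"z":0,"ax":0,"ay":0,"az":0,"gripper":1}

```text
clock: 6.52
position: [0.5074, 0.0233, 0.24]
ee_rot: [0.128, 0.992, -0.0, -0.0]
ft_force: [-0.2, 0.6, -5.3]
grip_width: 0.519
grasp_force: 85.2
```

```bash
cat >> h.py <<'E'
SEAT=np.array([.5393,.0160]); SY=np.radians(-14.49)
def seatpt(x,y=0):
    return SEAT+x*np.array([np.cos(SY),np.sin(SY)])+y*np.array([-np.sin(SY),np.cos(SY)])
def rear(c,top,thr=150):
    """held plate: rear top edge -> tool x (mm) and mean tool y of sides; top = height of top face above TCP"""
    o=get_obs(); P=np.array(o['position']);M=R.from_quat(o['ee_rot']).as_matrix()
    g=c['color'].astype(int).min(2)
    for u in(290,316,345):
        col=g[150:260,u]; 
        v=150+np.argmax(np.diff(cv2.GaussianBlur(col.astype(np.float32)[:,None],(1,5),0)[:,0])[30:])+30
        t=M.T@(onz(c,u,v+.5,P[2]+top)-P)*1e3; print('rear edge',u,v,np.round(t,1))
E
python3 - <<'E'
from h import *
c=snap('wrist'); rear(c,.008)
g=c['color'].astype(int).min(2); print(g[190:260:3,316], g[240,235:400:4])
delta((*seatpt(-.035),.05),SY)
E
```

```text
rear edge 290 223 [ 39. -10.  -8.]
rear edge 316 224 [38.6 -1.9 -8. ]
rear edge 345 224 [38.6  7.2 -8. ]
[ 94  95  96  96  97 137 137 136 141 138 138 146 224 227 228 229 229 229
 229 107 109 108 109 109] [ 56  58  58 226 225 225 229 231 230 228 227 228 228 232 229 230 230 230
 229 231 229 227 225 226 230 232 233 229 229 229 230 231 232 230 229 229
 230 230 235  58  59  58]
shift [  1.2  -0.9 189.9] az -0.07 | P [507.   25.3 239.9] toolx yaw 165.44 tilt 0.06 t 6.57 j7 1.21 w 0.518 F [ 0.2  1.1 -5. ] g 85.2
```

>>> apply_moves:
  rows:
    - {"x":1,"y":-1,"z":38,"ax":0,"ay":0,"az":0,"gripper":1}
    - {"x":0,"y":0,"z":39,"ax":0,"ay":0,"az":0,"gripper":1}
    - {"x":0,"y":0,"z":39,"ax":0,"ay":0,"az":0,"gripper":1}
    - {"x":0,"y":0,"z":39,"ax":0,"ay":0,"az":0,"gripper":1}
    - {"x":0,"y":0,"z":39,"ax":0,"ay":0,"az":0,"gripper":1}

```text
clock: 6.98
position: [0.5053, 0.0269, 0.0446]
ee_rot: [0.124, 0.992, 0.001, -0.0]
ft_force: [1.5, 1.5, -4.6]
grip_width: 0.516
grasp_force: 85.3
```

>>> apply_moves:
  rows:
    - {"x":0,"y":0,"z":5,"ax":0,"ay":0,"az":0,"gripper":1}
    - {"x":0,"y":0,"z":4,"ax":0,"ay":0,"az":0,"gripper":1}
    - {"x":0,"y":0,"z":0,"ax":0,"ay":0,"az":0,"gripper":1}

```text
clock: 7.23
position: [0.5065, 0.026, 0.0382]
ee_rot: [0.124, 0.992, 0.0, 0.0]
ft_force: [0.4, -0.1, -3.5]
grip_width: 0.516
grasp_force: 85.2
```

>>> apply_moves:
  rows:
    - {"x":-4,"y":0,"z":0,"ax":0,"ay":0,"az":0,"gripper":1}
    - {"x":-3,"y":0,"z":0,"ax":0,"ay":0,"az":0,"gripper":1}
    - {"x":0,"y":0,"z":0,"ax":0,"ay":0,"az":0,"gripper":1}

```text
clock: 7.48
position: [0.5148, 0.0237, 0.0392]
ee_rot: [0.125, 0.992, 0.001, 0.002]
ft_force: [-0.2, 0.1, -4.4]
grip_width: 0.523
grasp_force: 85.3
```

```bash
python3 - <<'E'
from h import *
delta((*seatpt(-.0163),.032),SY)
c=snap('top'); s=snap('scene')
a=cv2.resize(c['color'][150:270,250:390,::-1],(560,480)); b=cv2.resize(s['color'][180:300,260:320,::-1],(240,480))
cv2.imwrite('pics/p1.png',np.hstack([a,b]))
E
```

```text
shift [-9.3 -1.3  7.2] az 0.16 | P [514.8  23.7  39.2] toolx yaw 165.67 tilt 0.23 t 7.48 j7 1.36 w 0.523 F [-0.2  0.1 -4.4] g 85.3
```

View pics/p1.png

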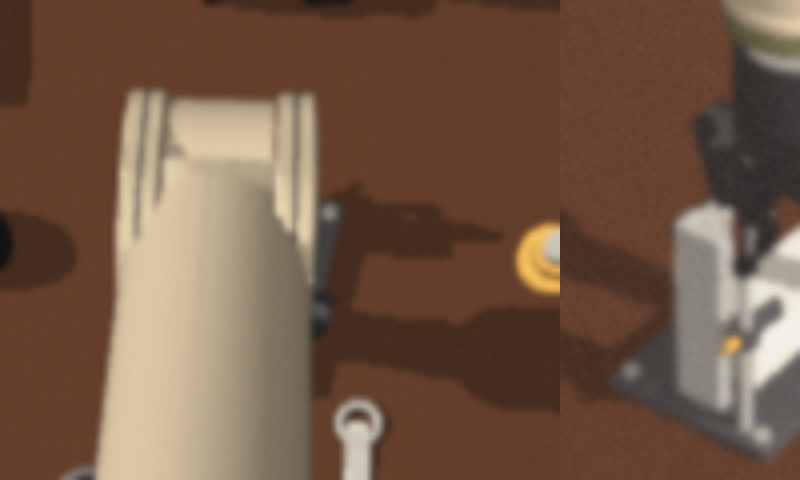

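Top view is hidden by the arm. The scene crop shows the plate beside the column, with no contact force while the slot has already entered around the key. Sliding on and lowering.

>>> apply_moves:
  rows:
    - {"x":-3,"y":-0.5,"z":0,"ax":0,"ay":0,"az":0.2,"gripper":1}
    - {"x":-3,"y":0,"z":0,"ax":0,"ay":0,"az":0,"gripper":1}
    - {"x":-3,"y":0,"z":0,"ax":0,"ay":0,"az":0,"gripper":1}
    - {"x":0,"y":0,"z":0,"ax":0,"ay":0,"az":0,"gripper":1}

```text
clock: 7.92
position: [0.5221, 0.0205, 0.0374]
ee_rot: [0.127, 0.992, 0.0, 0.0]
ft_force: [-0.1, 0.7, -5.1]
grip_width: 0.517
grasp_force: 85.3
```

>>> apply_moves:
  rows:
    - {"x":0,"y":0,"z":2,"ax":0,"ay":0,"az":0,"gripper":1}
    - {"x":0,"y":0,"z":2,"ax":0,"ay":0,"az":0,"gripper":1}
    - {"x":0,"y":0,"z":1,"ax":0,"ay":0,"az":0,"gripper":1}
    - {"x":0,"y":0,"z":0,"ax":0,"ay":0,"az":0,"gripper":1}

```text
clock: 8.25
position: [0.5213, 0.0207, 0.0329]
ee_rot: [0.127, 0.992, 0.0, -0.0]
ft_force: [-6.0, -1.0, 8.5]
grip_width: 0.515
grasp_force: 86.9
```

```bash
python3 - <<'E'
from h import *
delta((*seatpt(-.0163),.032),SY)
E
```

```text
shift [-2.3 -0.1  0.9] az -0.05 | P [521.3  20.7  32.9] toolx yaw 165.46 tilt 0.05 t 8.25 j7 1.37 w 0.515 F [-6.  -1.   8.5] g 86.9
```

Seated (contact force appears at floor level). Release and lift, then check with the top camera on the way to C.

>>> apply_moves:
  rows:
    - {"x":0,"y":0,"z":0,"ax":0,"ay":0,"az":0,"gripper":0.3}
    - {"x":0,"y":0,"z":0,"ax":0,"ay":0,"az":0,"gripper":0}
    - {"x":0,"y":0,"z":0,"ax":0,"ay":0,"az":0,"gripper":0}
    - {"x":0,"y":0,"z":0,"ax":0,"ay":0,"az":0,"gripper":0}
    - {"x":0,"y":0,"z":0,"ax":0,"ay":0,"az":0,"gripper":0}

```text
clock: 8.67
position: [0.5215, 0.0207, 0.0323]
ee_rot: [0.126, 0.992, 0.0, 0.0]
ft_force: [-0.6, -0.2, -0.6]
grip_width: 0.999
grasp_force: 0.0
```

>>> apply_moves:
  rows:
    - {"x":0,"y":0,"z":-20,"ax":0,"ay":0,"az":0,"gripper":0}
    - {"x":0,"y":0,"z":-40,"ax":0,"ay":0,"az":0,"gripper":0}
    - {"x":0,"y":0,"z":-40,"ax":0,"ay":0,"az":0,"gripper":0}
    - {"x":0,"y":0,"z":-40,"ax":0,"ay":0,"az":0,"gripper":0}
    - {"x":0,"y":0,"z":-40,"ax":0,"ay":0,"az":0,"gripper":0}

```text
clock: 9.08
position: [0.521, 0.0204, 0.2143]
ee_rot: [0.127, 0.992, 0.0, 0.0]
ft_force: [1.6, 0.2, 0.4]
grip_width: 1.001
grasp_force: 0.0
```

>>> apply_moves:
  rows:
    - {"x":20,"y":0,"z":-28,"ax":0,"ay":0,"az":0,"gripper":0}
    - {"x":40,"y":0,"z":0,"ax":0,"ay":0,"az":0,"gripper":0}
    - {"x":10,"y":0,"z":0,"ax":0,"ay":0,"az":0,"gripper":0}
    - {"x":0,"y":0,"z":0,"ax":0,"ay":0,"az":0,"gripper":0}

```text
clock: 9.42
position: [0.4518, 0.0392, 0.2408]
ee_rot: [0.125, 0.992, 0.001, 0.0]
ft_force: [0.4, 0.6, -0.1]
grip_width: 0.996
grasp_force: 0.0
```

```bash
python3 - <<'E'
from h import *
import pickle
c=snap('wrist','w5.png'); pickle.dump(c,open('w5.pkl','wb'))
p,y=meas(c,.040,SEAT,150,'B on seat')
q=(p-SEAT);a=SY;print('in seat',np.round([q@[np.cos(a),np.sin(a)]*1e3,q@[-np.sin(a),np.cos(a)]*1e3],1))
delta((.5633,-.3567,.18),np.radians(-33.6))
E
```

```text
B on seat centre [521.  21.] size [46.3 96.2] yaw -15.5 pix 314 300 [288 228  55 102]
in seat [-18.9   0.2]
shift [-205.4 -355.6   60. ] az 19.16 | P [453.   38.8 240.6] toolx yaw 165.56 tilt 0.1 t 9.47 j7 1.1 w 1.003 F [0.2 0.2 0.2] g 0.0
```

The contour is clipped at row 330, so I'll measure from the rear edge and dot directly on the saved image.

```bash
cp pics/w5.png pics/x.png; python3 - <<'E'
from h import *
import pickle
c=pickle.load(open('w5.pkl','rb'))
g=c['color'].astype(int).min(2)
def st(p): q=p[:2]-SEAT; return np.round([q@[np.cos(SY),np.sin(SY)]*1e3,q@[-np.sin(SY),np.cos(SY)]*1e3],1)
for u in(295,308,322,335): print(u,g[210:260:2,u])
for u in(295,335):
    for v in (227.5,): print(st(onz(c,u,v,.04)))
for v in(240,270,300,320): print(v,g[v,270:360:2]);
# floor plate edges
rb=cv2.GaussianBlur(c['color'],(3,3),0).astype(int); rb=rb[:,:,0]-rb[:,:,2]
for u in(270,314,355): 
    r=np.where(rb[150:260,u]<15)[0]+150; print('floor near edge',u,r[:3],st(onz(c,u,r.min()-.5,.01)),st(onz(c,u,r.min()-.5,0)))
for v in(240,280): 
    r=np.where(rb[v,200:440]<15)[0]+200; print('sides',st(onz(c,r.min()-.5,v,.01)),st(onz(c,r.max()+.5,v,.01)))
k=np.argwhere((g[228:300,300:330]<110)); print(k.mean(0)+[228,300],len(k))
E
```

```text
295 [ 71  72  73  74  88 121 129 129 129 151 178 181 181 180 237 253 253 254
 254 253 253 253 253 253 254]
308 [ 72  73  75  75  90 124 133 130 132 149 179 181 178 184 239 253 253 253
 253 253 251 250 252 253 253]
322 [ 73  75  76  77  89 126 132 131 132 149 180 183 182 181 235 254 254 254
 254 254 254 254 254 254 254]
335 [ 73  73  75  76  88 124 131 131 130 142 180 185 182 187 231 253 253 253
 253 253 253 253 253 253 253]
[-67.3 -16.1]
[-67.3  17.5]
240 [ 99 101 101 102 103 103 102 104 104 223 252 253 254 253 253 252 253 253
 253 253 253 253 253 253 253 253 254 254 253 253 253 254 253 253 253 253
 155 131 134 131 130 131 130 129 129]
270 [103 106 105 108 110 111 110 108 110 218 253 253 254 254 253 253 253 254
 253 253 253 254 253 253 253 254 254 253 253 254 254 254 253 253 253 250
 140 141 139 137 137 137 136 134 136]
300 [103 107 107 110 110 111 111 113 114 198 253 253 254 254 253 253 253 254
 253 253 254 254 253 253 253 254 254 253 253 254 254 253 253 253 253 185
 141 143 140 137 140 138 139 137 138]
320 [104 105 106 109 108 108 108 109 111 180 253 253 253 254 253 253 254 254
 253 253 253 254 253 253 253 254 254 253 254 254 254 253 253 253 252 140
 141 142 139 137 139 136 138 136 137]
floor near edge 270 [219 220 221] [-67.  -40.2] [-64.2 -41.3]
floor near edge 314 [219 220 221] [-67.   -0.2] [-64.2  -0.2]
floor near edge 355 [218 219 220] [-67.9  37.1] [-65.2  38.1]
sides [-46.4 -54.2] [-46.4  53.9]
sides [ -6.3 -53.9] [-6.3 53.7]
[nan nan] 0<stdin>:16: RuntimeWarning: Mean of empty slice.
  ret = um.true_divide(
```

View pics/w5.png

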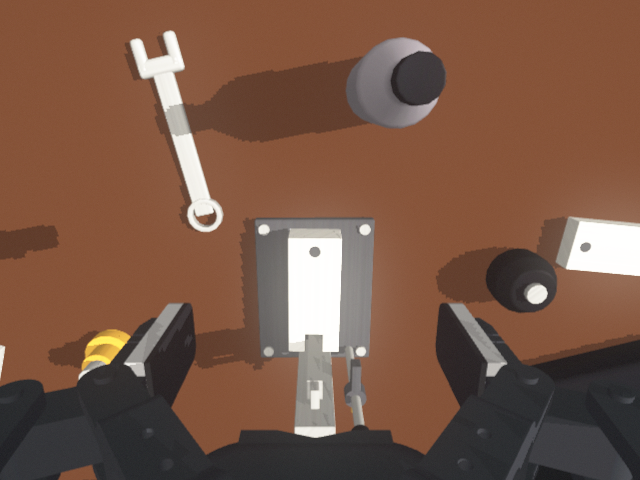

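Wrist view: plate30 sits on the stand with its slot round the key (slot/key at about (314,340)), the pointer is untouched, and the plate origin is about 2–3 mm short of the seat centre, well within tolerance. Next is C (24 mm).

>>> apply_moves:
  rows:
    - {"x":-20,"y":-35,"z":0,"ax":0,"ay":0,"az":0,"gripper":0}
    - {"x":-20,"y":-35,"z":0,"ax":0,"ay":0,"az":0,"gripper":0}
    - {"x":-20,"y":-35,"z":0,"ax":0,"ay":0,"az":0,"gripper":0}
    - {"x":-20,"y":-35,"z":0,"ax":0,"ay":0,"az":0,"gripper":0}
    - {"x":-20,"y":-35,"z":0,"ax":0,"ay":0,"az":0,"gripper":0}

```text
clock: 9.88
position: [0.5073, -0.1589, 0.2402]
ee_rot: [0.126, 0.992, -0.001, 0.0]
ft_force: [1.3, 0.9, -0.3]
grip_width: 1.0
grasp_force: 0.0
```

>>> apply_moves:
  rows:
    - {"x":-20,"y":-35,"z":0,"ax":0,"ay":0,"az":0,"gripper":0}
    - {"x":-20,"y":-35,"z":0,"ax":0,"ay":0,"az":0,"gripper":0}
    - {"x":-20,"y":-35,"z":0,"ax":0,"ay":0,"az":0,"gripper":0}
    - {"x":-20,"y":-35,"z":0,"ax":0,"ay":0,"az":0,"gripper":0}
    - {"x":-20,"y":-35,"z":20,"ax":0,"ay":0,"az":0,"gripper":0}

```text
clock: 10.3
position: [0.5604, -0.3518, 0.2234]
ee_rot: [0.126, 0.992, -0.002, 0.002]
ft_force: [1.4, -0.2, 2.3]
grip_width: 0.998
grasp_force: 0.0
```

>>> apply_moves:
  rows:
    - {"x":-5,"y":-6,"z":30,"ax":0,"ay":0,"az":6.5,"gripper":0}
    - {"x":0,"y":0,"z":10,"ax":0,"ay":0,"az":6.5,"gripper":0}
    - {"x":0,"y":0,"z":0,"ax":0,"ay":0,"az":6,"gripper":0}
    - {"x":0,"y":0,"z":0,"ax":0,"ay":0,"az":0,"gripper":0}
    - {"x":0,"y":0,"z":0,"ax":0,"ay":0,"az":0,"gripper":0}

```text
clock: 10.72
position: [0.5621, -0.3556, 0.181]
ee_rot: [0.287, 0.958, -0.001, -0.0]
ft_force: [0.3, 0.4, 0.8]
grip_width: 1.002
grasp_force: 0.0
```

```bash
python3 - <<'E'
from h import *
c=snap('wrist')
p,y=meas(c,.024,(.563,-.357),165,'C'); meas(c,.024,(.563,-.357),200)
y=np.radians(y)
g=p-.015*np.array([np.cos(y),np.sin(y)])
delta((*g,.022),y)
E
```

```text
C centre [ 561.1 -357.9] size [ 45.7 110.9] yaw -34.23 pix 315 216 [281 136  67 150]
 centre [ 561.1 -357.9] size [ 45.3 109.2] yaw -34.16 pix 315 216 [281 137  66 148]
shift [ 14.6  -2.4 159.7] az 0.93 | P [ 562.3 -355.4  181.7] toolx yaw 146.71 tilt 0.06 t 10.77 j7 1.78 w 0.999 F [-0.9  0.7 -0.1] g 0.0
```

>>> apply_moves:
  rows:
    - {"x":14.5,"y":-2.5,"z":20,"ax":0,"ay":0,"az":0.9,"gripper":0}
    - {"x":0,"y":0,"z":40,"ax":0,"ay":0,"az":0,"gripper":0}
    - {"x":0,"y":0,"z":40,"ax":0,"ay":0,"az":0,"gripper":0}
    - {"x":0,"y":0,"z":40,"ax":0,"ay":0,"az":0,"gripper":0}
    - {"x":0,"y":0,"z":19,"ax":0,"ay":0,"az":0,"gripper":0}

```text
clock: 11.18
position: [0.5472, -0.3473, 0.0185]
ee_rot: [0.294, 0.956, 0.001, -0.002]
ft_force: [-1.3, 0.9, -0.3]
grip_width: 1.002
grasp_force: 0.0
```

>>> apply_moves:
  newtons: 80
  rows:
    - {"x":0,"y":0,"z":0,"ax":0,"ay":0,"az":0,"gripper":0}
    - {"x":0,"y":0,"z":0,"ax":0,"ay":0,"az":0,"gripper":1}
    - {"x":0,"y":0,"z":0,"ax":0,"ay":0,"az":0,"gripper":1}
    - {"x":0,"y":0,"z":0,"ax":0,"ay":0,"az":0,"gripper":1}
    - {"x":0,"y":0,"z":0,"ax":0,"ay":0,"az":0,"gripper":1}

```text
clock: 11.6
position: [0.5499, -0.3499, 0.0256]
ee_rot: [0.296, 0.955, -0.0, 0.002]
ft_force: [-1.5, 0.3, 3.4]
grip_width: 0.507
grasp_force: 80.9
```

>>> apply_moves:
  rows:
    - {"x":0,"y":0,"z":0,"ax":0,"ay":0,"az":0,"gripper":1}
    - {"x":0,"y":0,"z":0,"ax":0,"ay":0,"az":0,"gripper":1}
    - {"x":0,"y":0,"z":-20,"ax":0,"ay":0,"az":0,"gripper":1}
    - {"x":0,"y":0,"z":-40,"ax":0,"ay":0,"az":0,"gripper":1}
    - {"x":0,"y":0,"z":-40,"ax":0,"ay":0,"az":0,"gripper":1}

```text
clock: 12.02
position: [0.5477, -0.3484, 0.1237]
ee_rot: [0.296, 0.955, 0.0, -0.001]
ft_force: [1.9, -0.4, -1.8]
grip_width: 0.511
grasp_force: 83.2
```

>>> apply_moves:
  rows:
    - {"x":0,"y":0,"z":-40,"ax":0,"ay":0,"az":-6,"gripper":1}
    - {"x":0,"y":0,"z":-40,"ax":0,"ay":0,"az":-6,"gripper":1}
    - {"x":0,"y":0,"z":-35,"ax":0,"ay":0,"az":-6,"gripper":1}
    - {"x":0,"y":0,"z":0,"ax":0,"ay":0,"az":-2,"gripper":1}
    - {"x":0,"y":0,"z":0,"ax":0,"ay":0,"az":0,"gripper":1}

```text
clock: 12.43
position: [0.549, -0.3498, 0.2411]
ee_rot: [0.125, 0.992, -0.0, 0.003]
ft_force: [-0.0, -0.1, -5.4]
grip_width: 0.508
grasp_force: 83.3
```

```bash
python3 - <<'E'
from h import *
c=snap('wrist'); rear(c,.002)
delta((*seatpt(-.035),.238),SY)
g=c['color'].astype(int).min(2); 
for v in (240,260): print(g[v,235:400:4])
E
```

```text
rear edge 290 214 [39.8 -9.5 -2.1]
rear edge 316 214 [39.8 -0.9 -2.1]
rear edge 345 213 [40.2  8.7 -2.1]
shift [135.  351.2   0.7] az 0.02 | P [ 548.4 -349.   238.7] toolx yaw 165.53 tilt 0.1 t 12.48 j7 2.06 w 0.507 F [ 0.5  0.1 -3.6] g 83.3
[ 57  55  56  67 230 233 229 228 227 233 232 229 229 230 231 232 230 192
 105 103 104 105 105 170 226 228 229 232 234 233 232 229 227 228 231 230
 228  74  59  57  59  57]
[ 54  55  59  60 224 233 229 227 227 233 232 228 229 231 231 231 232 231
 183 107 107 108 185 228 229 229 229 232 235 232 232 229 228 229 231 230
 229  64  60  60  59  58]
```

>>> apply_moves:
  rows:
    - {"x":13.5,"y":35,"z":0,"ax":0,"ay":0,"az":0,"gripper":1}
    - {"x":13.5,"y":35,"z":0,"ax":0,"ay":0,"az":0,"gripper":1}
    - {"x":13.5,"y":35,"z":0,"ax":0,"ay":0,"az":0,"gripper":1}
    - {"x":13.5,"y":35,"z":0,"ax":0,"ay":0,"az":0,"gripper":1}
    - {"x":13.5,"y":35,"z":0,"ax":0,"ay":0,"az":0,"gripper":1}

```text
clock: 12.9
position: [0.5253, -0.1606, 0.2361]
ee_rot: [0.126, 0.992, 0.0, -0.001]
ft_force: [0.5, 0.5, -3.2]
grip_width: 0.506
grasp_force: 83.4
```

>>> apply_moves:
  rows:
    - {"x":13.5,"y":35,"z":0,"ax":0,"ay":0,"az":0,"gripper":1}
    - {"x":13.5,"y":35,"z":0,"ax":0,"ay":0,"az":0,"gripper":1}
    - {"x":13.5,"y":35,"z":0,"ax":0,"ay":0,"az":0,"gripper":1}
    - {"x":13.5,"y":35,"z":0,"ax":0,"ay":0,"az":0,"gripper":1}
    - {"x":13.5,"y":36,"z":0,"ax":0,"ay":0,"az":0,"gripper":1}

```text
clock: 13.32
position: [0.5036, 0.0262, 0.2366]
ee_rot: [0.126, 0.992, -0.0, -0.001]
ft_force: [0.8, 0.7, -3.8]
grip_width: 0.506
grasp_force: 83.4
```

>>> apply_moves:
  rows:
    - {"x":0,"y":0,"z":0,"ax":0,"ay":0,"az":0,"gripper":1}
    - {"x":0,"y":0,"z":0,"ax":0,"ay":0,"az":0,"gripper":1}

```text
clock: 13.48
position: [0.504, 0.0272, 0.2364]
ee_rot: [0.124, 0.992, -0.0, -0.001]
ft_force: [0.1, -1.5, -3.7]
grip_width: 0.506
grasp_force: 83.5
```

```bash
python3 - <<'E'
from h import *
delta((*seatpt(-.035),.072),SY)
E
```

```text
shift [ -2.4  -1.9 164.4] az 0.28 | P [504.   27.2 236.4] toolx yaw 165.79 tilt 0.15 t 13.48 j7 1.22 w 0.506 F [ 0.1 -1.5 -3.7] g 83.5
```

>>> apply_moves:
  rows:
    - {"x":-2,"y":-1.5,"z":38,"ax":0,"ay":0,"az":0,"gripper":1}
    - {"x":0,"y":0,"z":38,"ax":0,"ay":0,"az":0,"gripper":1}
    - {"x":0,"y":0,"z":38,"ax":0,"ay":0,"az":0,"gripper":1}
    - {"x":0,"y":0,"z":38,"ax":0,"ay":0,"az":0,"gripper":1}
    - {"x":0,"y":0,"z":12,"ax":0,"ay":0,"az":0,"gripper":1}

```text
clock: 13.9
position: [0.5029, 0.0207, 0.0684]
ee_rot: [0.127, 0.992, -0.002, -0.004]
ft_force: [-2.0, 0.5, -4.0]
grip_width: 0.507
grasp_force: 83.4
```

>>> apply_moves:
  rows:
    - {"x":-3,"y":0,"z":0,"ax":0,"ay":0,"az":0,"gripper":1}
    - {"x":-3,"y":0,"z":0,"ax":0,"ay":0,"az":0,"gripper":1}
    - {"x":0,"y":0,"z":0,"ax":0,"ay":0,"az":0,"gripper":1}

```text
clock: 14.15
position: [0.5102, 0.0203, 0.0741]
ee_rot: [0.126, 0.992, -0.001, -0.003]
ft_force: [-12.2, -0.2, -4.8]
grip_width: 0.505
grasp_force: 83.3
```

```bash
python3 - <<'E'
from h import *
delta((*seatpt(-.0145),.065),SY)
E
```

```text
shift [-14.8   3.1   9. ] az -0.02 | P [510.2  20.3  74.1] toolx yaw 165.49 tilt 0.4 t 14.15 j7 1.37 w 0.505 F [-12.2  -0.2  -4.8] g 83.3
```

Contact with the key face: y is off by 3 mm. Backing off to correct.

>>> apply_moves:
  rows:
    - {"x":5,"y":0,"z":0,"ax":0,"ay":0,"az":0,"gripper":1}
    - {"x":0,"y":2,"z":0,"ax":0,"ay":0,"az":0,"gripper":1}
    - {"x":0,"y":0,"z":0,"ax":0,"ay":0,"az":0,"gripper":1}
    - {"x":0,"y":0,"z":0,"ax":0,"ay":0,"az":0,"gripper":1}

```text
clock: 14.48
position: [0.5097, 0.0247, 0.0753]
ee_rot: [0.125, 0.992, 0.001, 0.001]
ft_force: [-0.4, 0.1, -4.5]
grip_width: 0.511
grasp_force: 83.5
```

```bash
python3 - <<'E'
from h import *
delta((*seatpt(-.0145),.065),SY)
c=snap('wrist'); g=c['color'].astype(int).min(2)
rear(c,-.006); print([ (np.where(g[v,235:400]>150)[0][[0,-1]]+235) for v in (235,250)])
delta((*seatpt(-.0145),.065),SY)
E
```

```text
shift [-16.3  -1.   10.3] az 0.08 | P [509.7  24.7  75.3] toolx yaw 165.59 tilt 0.18 t 14.48 j7 1.36 w 0.511 F [-0.4  0.1 -4.5] g 83.5
rear edge 290 214 [38.8 -8.9  5.9]
rear edge 316 214 [38.8  0.1  5.9]
rear edge 345 213 [39.1 10.1  5.9]
[array([248, 382]), array([249, 382])]
shift [-16.6  -0.8  10. ] az 0.08 | P [509.4  24.6  74.9] toolx yaw 165.59 tilt 0.14 t 14.53 j7 1.36 w 0.509 F [-1.  -0.8 -4.1] g 83.5
```

>>> apply_moves:
  rows:
    - {"x":0,"y":-0.8,"z":0,"ax":0,"ay":0,"az":0,"gripper":1}
    - {"x":-3,"y":0,"z":0,"ax":0,"ay":0,"az":0,"gripper":1}
    - {"x":-3,"y":0,"z":0,"ax":0,"ay":0,"az":0,"gripper":1}
    - {"x":0,"y":0,"z":0,"ax":0,"ay":0,"az":0,"gripper":1}
    - {"x":0,"y":0,"z":0,"ax":0,"ay":0,"az":0,"gripper":1}

```text
clock: 14.95
position: [0.5141, 0.0219, 0.0737]
ee_rot: [0.126, 0.992, -0.0, 0.0]
ft_force: [0.5, -0.6, -3.8]
grip_width: 0.507
grasp_force: 83.5
```

```bash
python3 - <<'E'
from h import *
delta((*seatpt(-.0145),.065),SY)
E
```

```text
shift [-11.4   0.6   8.7] az 0.05 | P [514.1  21.9  73.7] toolx yaw 165.56 tilt 0.01 t 14.95 j7 1.37 w 0.507 F [ 0.5 -0.6 -3.8] g 83.5
```

>>> apply_moves:
  rows:
    - {"x":-4,"y":0.4,"z":0,"ax":0,"ay":0,"az":0,"gripper":1}
    - {"x":-3,"y":0,"z":0,"ax":0,"ay":0,"az":0,"gripper":1}
    - {"x":-3,"y":0,"z":0,"ax":0,"ay":0,"az":0,"gripper":1}
    - {"x":0,"y":0,"z":0,"ax":0,"ay":0,"az":0,"gripper":1}

```text
clock: 15.28
position: [0.5243, 0.0198, 0.0738]
ee_rot: [0.126, 0.992, -0.0, 0.0]
ft_force: [-0.3, -0.4, -3.1]
grip_width: 0.508
grasp_force: 83.5
```

>>> apply_moves:
  rows:
    - {"x":0,"y":0,"z":3,"ax":0,"ay":0,"az":0,"gripper":1}
    - {"x":0,"y":0,"z":3,"ax":0,"ay":0,"az":0,"gripper":1}
    - {"x":0,"y":0,"z":2,"ax":0,"ay":0,"az":0,"gripper":1}
    - {"x":0,"y":0,"z":0,"ax":0,"ay":0,"az":0,"gripper":1}

```text
clock: 15.62
position: [0.5234, 0.02, 0.0657]
ee_rot: [0.126, 0.992, 0.0, -0.0]
ft_force: [-1.6, -0.7, -1.3]
grip_width: 0.511
grasp_force: 83.7
```

```bash
python3 - <<'E'
from h import *
delta((*seatpt(-.0145),.065),SY)
E
```

```text
shift [-1.9  0.1  0.7] az 0.07 | P [523.4  20.   65.7] toolx yaw 165.58 tilt 0.04 t 15.62 j7 1.39 w 0.511 F [-1.6 -0.7 -1.3] g 83.7
```

>>> apply_moves:
  rows:
    - {"x":0,"y":0,"z":1,"ax":0,"ay":0,"az":0,"gripper":1}
    - {"x":0,"y":0,"z":0.5,"ax":0,"ay":0,"az":0,"gripper":1}
    - {"x":0,"y":0,"z":0,"ax":0,"ay":0,"az":0,"gripper":1}

```text
clock: 15.87
position: [0.5234, 0.02, 0.0655]
ee_rot: [0.126, 0.992, 0.001, -0.001]
ft_force: [-11.4, -0.0, 21.0]
grip_width: 0.509
grasp_force: 86.2
```

>>> apply_moves:
  rows:
    - {"x":0,"y":0,"z":0,"ax":0,"ay":0,"az":0,"gripper":0.3}
    - {"x":0,"y":0,"z":0,"ax":0,"ay":0,"az":0,"gripper":0}
    - {"x":0,"y":0,"z":0,"ax":0,"ay":0,"az":0,"gripper":0}
    - {"x":0,"y":0,"z":0,"ax":0,"ay":0,"az":0,"gripper":0}
    - {"x":0,"y":0,"z":0,"ax":0,"ay":0,"az":0,"gripper":0}

```text
clock: 16.28
position: [0.5236, 0.02, 0.0642]
ee_rot: [0.126, 0.992, 0.0, 0.0]
ft_force: [0.4, -0.7, -0.1]
grip_width: 1.002
grasp_force: 0.0
```

>>> apply_moves:
  rows:
    - {"x":0,"y":0,"z":-20,"ax":0,"ay":0,"az":0,"gripper":0}
    - {"x":0,"y":0,"z":-40,"ax":0,"ay":0,"az":0,"gripper":0}
    - {"x":0,"y":0,"z":-40,"ax":0,"ay":0,"az":0,"gripper":0}
    - {"x":0,"y":0,"z":-40,"ax":0,"ay":0,"az":0,"gripper":0}
    - {"x":0,"y":0,"z":-36,"ax":0,"ay":0,"az":0,"gripper":0}

```text
clock: 16.7
position: [0.5236, 0.0196, 0.2427]
ee_rot: [0.126, 0.992, 0.0, 0.0]
ft_force: [0.5, 1.0, -1.3]
grip_width: 1.003
grasp_force: 0.0
```

>>> apply_moves:
  rows:
    - {"x":30,"y":0,"z":0,"ax":0,"ay":0,"az":0,"gripper":0}
    - {"x":40,"y":0,"z":0,"ax":0,"ay":0,"az":0,"gripper":0}
    - {"x":0,"y":0,"z":0,"ax":0,"ay":0,"az":0,"gripper":0}

```text
clock: 16.95
position: [0.4509, 0.0384, 0.2403]
ee_rot: [0.125, 0.992, 0.002, -0.001]
ft_force: [1.4, 1.0, -1.4]
grip_width: 1.0
grasp_force: 0.0
```

```bash
cat >> h.py <<'E'
def onstand(c,bot,top):
    g=cv2.GaussianBlur(c['color'],(3,3),0).astype(int).min(2)
    def st(p): q=p[:2]-SEAT; return np.round([q@[np.cos(SY),np.sin(SY)]*1e3,q@[-np.sin(SY),np.cos(SY)]*1e3],1)
    u=int(proj(c,[*seatpt(-.055),top])[0])
    for du in(-12,12):
        col=np.diff(g[200:290,u+du]); k=np.argsort(col)[::-1][:6]+200; print('edges',u+du,k,[st(onz(c,u+du,v+.5,top))[0] for v in k[:3]])
    v=int(proj(c,[*seatpt(-.02),top])[1]); r=np.where(g[v,u-60:u+60]>200)[0]+u-60
    print('sides row',v,st(onz(c,r.min()-.5,v,top)),st(onz(c,r.max()+.5,v,top)), 'width',r.max()-r.min())
E
python3 - <<'E'
from h import *
c=snap('wrist','w6.png'); onstand(c,.04,.064)
delta((.3707,-.3055,.18),np.radians(-20.1))
E
```

```text
edges 303 [238 250 239 249 229 220] [np.float64(-66.7), np.float64(-56.7), np.float64(-65.9)]
edges 327 [239 249 250 230 229 220] [np.float64(-65.9), np.float64(-57.6), np.float64(-56.8)]
sides row 292 [-20.8 -23.4] [-20.9  23.2] width 56
shift [  -4.7 -353.8   59.3] az 5.81 | P [453.5  38.3 240.6] toolx yaw 165.71 tilt 0.21 t 17.0 j7 1.1 w 1.004 F [-0.2  0.9  0.6] g 0.0
```

C is in place (rear edge at -57, width 46.6 mm at the 64 mm top level). Next is D (12 mm).

>>> apply_moves:
  rows:
    - {"x":0,"y":-38,"z":0,"ax":0,"ay":0,"az":0,"gripper":0}
    - {"x":0,"y":-38,"z":0,"ax":0,"ay":0,"az":0,"gripper":0}
    - {"x":0,"y":-38,"z":0,"ax":0,"ay":0,"az":0,"gripper":0}
    - {"x":0,"y":-38,"z":0,"ax":0,"ay":0,"az":0,"gripper":0}
    - {"x":0,"y":-38,"z":0,"ax":0,"ay":0,"az":0,"gripper":0}

```text
clock: 17.42
position: [0.4082, -0.1487, 0.2404]
ee_rot: [0.126, 0.992, -0.0, 0.0]
ft_force: [0.6, 0.4, 0.6]
grip_width: 0.999
grasp_force: 0.0
```

>>> apply_moves:
  rows:
    - {"x":0,"y":-38,"z":0,"ax":0,"ay":0,"az":0,"gripper":0}
    - {"x":0,"y":-38,"z":0,"ax":0,"ay":0,"az":0,"gripper":0}
    - {"x":0,"y":-38,"z":0,"ax":0,"ay":0,"az":0,"gripper":0}
    - {"x":0,"y":-38,"z":10,"ax":0,"ay":0,"az":0,"gripper":0}
    - {"x":-5,"y":-12,"z":30,"ax":0,"ay":0,"az":5.8,"gripper":0}

```text
clock: 17.83
position: [0.3717, -0.3132, 0.2048]
ee_rot: [0.176, 0.984, -0.001, 0.004]
ft_force: [1.7, 1.8, -2.2]
grip_width: 1.004
grasp_force: 0.0
```

>>> apply_moves:
  rows:
    - {"x":0,"y":0,"z":20,"ax":0,"ay":0,"az":0,"gripper":0}
    - {"x":0,"y":0,"z":0,"ax":0,"ay":0,"az":0,"gripper":0}
    - {"x":0,"y":0,"z":0,"ax":0,"ay":0,"az":0,"gripper":0}

```text
clock: 18.08
position: [0.3719, -0.3065, 0.1812]
ee_rot: [0.174, 0.985, -0.001, -0.002]
ft_force: [0.0, -0.2, 0.4]
grip_width: 1.003
grasp_force: 0.0
```

```bash
python3 - <<'E'
from h import *
c=snap('wrist')
p,y=meas(c,.012,(.371,-.3055),165,'D'); meas(c,.012,(.371,-.3055),200)
y=np.radians(y)
g=p-.015*np.array([np.cos(y),np.sin(y)])
delta((*g,.018),y)
E
```

```text
D centre [ 367.5 -306.1] size [ 46.1 110.3] yaw -20.63 pix 317 209 [284 129  64 145]
 centre [ 367.6 -306.1] size [ 45.8 110.1] yaw -20.64 pix 317 209 [284 129  64 145]
shift [ 19.8  -1.1 164. ] az 0.66 | P [ 372.7 -306.3  182. ] toolx yaw 160.03 tilt 0.1 t 18.13 j7 1.92 w 1.0 F [ 1.1  0.9 -0.4] g 0.0
```

>>> apply_moves:
  rows:
    - {"x":20,"y":-1,"z":20,"ax":0,"ay":0,"az":0.6,"gripper":0}
    - {"x":0,"y":0,"z":40,"ax":0,"ay":0,"az":0,"gripper":0}
    - {"x":0,"y":0,"z":40,"ax":0,"ay":0,"az":0,"gripper":0}
    - {"x":0,"y":0,"z":40,"ax":0,"ay":0,"az":0,"gripper":0}
    - {"x":0,"y":0,"z":22,"ax":0,"ay":0,"az":0,"gripper":0}

```text
clock: 18.55
position: [0.3547, -0.2969, 0.0258]
ee_rot: [0.176, 0.984, 0.003, -0.0]
ft_force: [-0.6, -0.1, 0.0]
grip_width: 1.005
grasp_force: 0.0
```

>>> apply_moves:
  newtons: 80
  rows:
    - {"x":0,"y":0,"z":0,"ax":0,"ay":0,"az":0,"gripper":0}
    - {"x":0,"y":0,"z":0,"ax":0,"ay":0,"az":0,"gripper":1}
    - {"x":0,"y":0,"z":0,"ax":0,"ay":0,"az":0,"gripper":1}
    - {"x":0,"y":0,"z":0,"ax":0,"ay":0,"az":0,"gripper":1}
    - {"x":0,"y":0,"z":0,"ax":0,"ay":0,"az":0,"gripper":1}

```text
clock: 18.97
position: [0.3553, -0.299, 0.0292]
ee_rot: [0.178, 0.984, 0.001, 0.001]
ft_force: [0.4, -1.3, -0.3]
grip_width: 0.457
grasp_force: 0.0
```

>>> apply_moves:
  rows:
    - {"x":0,"y":0,"z":0,"ax":0,"ay":0,"az":0,"gripper":1}
    - {"x":0,"y":0,"z":0,"ax":0,"ay":0,"az":0,"gripper":1}
    - {"x":0,"y":0,"z":-20,"ax":0,"ay":0,"az":0,"gripper":1}
    - {"x":0,"y":0,"z":-40,"ax":0,"ay":0,"az":0,"gripper":1}
    - {"x":0,"y":0,"z":-40,"ax":0,"ay":0,"az":0,"gripper":1}

```text
clock: 19.38
position: [0.3525, -0.2992, 0.1281]
ee_rot: [0.179, 0.984, 0.001, -0.002]
ft_force: [1.7, 0.7, 2.9]
grip_width: -0.0
grasp_force: 0.0
```

>>> apply_moves:
  rows:
    - {"x":0,"y":0,"z":-40,"ax":0,"ay":0,"az":-6,"gripper":1}
    - {"x":0,"y":0,"z":-40,"ax":0,"ay":0,"az":0,"gripper":1}
    - {"x":0,"y":0,"z":-40,"ax":0,"ay":0,"az":0,"gripper":1}
    - {"x":0,"y":0,"z":0,"ax":0,"ay":0,"az":0,"gripper":1}
    - {"x":0,"y":0,"z":0,"ax":0,"ay":0,"az":0,"gripper":1}

```text
clock: 19.8
position: [0.3564, -0.2964, 0.227]
ee_rot: [0.137, 0.99, 0.005, 0.002]
ft_force: [-0.3, 0.1, -0.7]
grip_width: -0.002
grasp_force: 0.0
```

```bash
python3 - <<'E'
from h import *
c=snap('wrist','w7.png'); rear(c,-.01)
g=c['color'].astype(int).min(2); print(g[190:250:3,316],[ (np.where(g[v,235:400]>150)[0][[0,-1]]+235) for v in (230,245)])
delta((*seatpt(-.035),.238),SY)
E
```

```text
rear edge 290 180 [49.  -9.3 10. ]
rear edge 316 184 [47.6 -0.2 10.1]
rear edge 345 180 [49.  10.  10.2]
[253 253 253 253 253 253 253 253 253 253 253 253 253 253 253 253 253 253
 253 253] [array([278, 330]), array([277, 329])]
shift [-56.7 349.6  -9.3] az -1.34 | P [ 355.5 -296.   225.6] toolx yaw 164.17 tilt 0.53 t 19.85 j7 1.75 w 0.002 F [-0.3  0.6 -0.8] g 0.0
```

The descent fell short (TCP at 29 mm rather than 18), so the fingers closed above the plate. Reopening, rotating back and remeasuring.

>>> apply_moves:
  rows:
    - {"x":0,"y":0,"z":0,"ax":0,"ay":0,"az":5,"gripper":0}
    - {"x":0,"y":0,"z":20,"ax":0,"ay":0,"az":0,"gripper":0}
    - {"x":0,"y":0,"z":20,"ax":0,"ay":0,"az":0,"gripper":0}
    - {"x":0,"y":0,"z":0,"ax":0,"ay":0,"az":0,"gripper":0}
    - {"x":0,"y":0,"z":0,"ax":0,"ay":0,"az":0,"gripper":0}

```text
clock: 20.27
position: [0.3537, -0.2958, 0.1843]
ee_rot: [0.182, 0.983, 0.003, -0.004]
ft_force: [-0.3, -0.1, 0.1]
grip_width: 0.707
grasp_force: 0.0
```

>>> apply_moves:
  rows:
    - {"x":0,"y":0,"z":0,"ax":0,"ay":0,"az":0,"gripper":0}
    - {"x":0,"y":0,"z":0,"ax":0,"ay":0,"az":0,"gripper":0}

```text
clock: 20.43
position: [0.3553, -0.2962, 0.186]
ee_rot: [0.181, 0.983, 0.003, -0.001]
ft_force: [-0.1, -0.0, 0.0]
grip_width: 0.976
grasp_force: 0.0
```

```bash
python3 - <<'E'
from h import *
c=snap('wrist')
p,y=meas(c,.012,(.3675,-.306),165,'D')
y=np.radians(y)
g=p-.012*np.array([np.cos(y),np.sin(y)])
delta((*g,.018),y); print(np.round(get_obs()['joint_pos'],2))
E
```

```text
D centre [ 367.3 -306. ] size [ 46.2 110.9] yaw -20.76 pix 308 228 [277 155  62 139]
shift [ -3.2  -6.  168. ] az -0.1 | P [ 355.4 -296.2  186. ] toolx yaw 159.13 tilt 0.41 t 20.48 j7 1.75 w 1.001 F [-0.  -0.3 -0. ] g 0.0
[-0.68 -0.1   1.26  1.99  0.09  1.19  1.75]
```

>>> apply_moves:
  rows:
    - {"x":-3,"y":-6,"z":25,"ax":0,"ay":0,"az":0,"gripper":0}
    - {"x":0,"y":0,"z":30,"ax":0,"ay":0,"az":0,"gripper":0}
    - {"x":0,"y":0,"z":30,"ax":0,"ay":0,"az":0,"gripper":0}
    - {"x":0,"y":0,"z":30,"ax":0,"ay":0,"az":0,"gripper":0}
    - {"x":0,"y":0,"z":25,"ax":0,"ay":0,"az":0,"gripper":0}

```text
clock: 20.9
position: [0.3552, -0.2985, 0.0494]
ee_rot: [0.18, 0.984, 0.005, -0.003]
ft_force: [0.8, 0.3, -0.5]
grip_width: 1.002
grasp_force: 0.0
```

>>> apply_moves:
  rows:
    - {"x":0,"y":0,"z":10,"ax":0,"ay":0,"az":0,"gripper":0}
    - {"x":0,"y":0,"z":5,"ax":0,"ay":0,"az":0,"gripper":0}
    - {"x":0,"y":0,"z":0,"ax":0,"ay":0,"az":0,"gripper":0}
    - {"x":0,"y":0,"z":0,"ax":0,"ay":0,"az":0,"gripper":0}

```text
clock: 21.23
position: [0.3562, -0.2991, 0.0377]
ee_rot: [0.18, 0.984, 0.005, -0.001]
ft_force: [0.2, -0.1, 0.4]
grip_width: 0.999
grasp_force: 0.0
```

```bash
python3 - <<'E'
from h import *
delta((.3561,-.3017,.018),np.radians(-20.76)); print(np.round(get_obs()['joint_pos'],2))
E
```

```text
shift [-0.9 -2.7 19.6] az -0.02 | P [ 356.2 -299.1   37.7] toolx yaw 159.22 tilt 0.56 t 21.23 j7 2.22 w 0.999 F [ 0.2 -0.1  0.4] g 0.0
[-0.33  0.39  1.07  2.12 -0.45  0.89  2.22]
```

>>> apply_moves:
  rows:
    - {"x":-1,"y":-2,"z":6,"ax":0,"ay":0,"az":0,"gripper":0}
    - {"x":0,"y":0,"z":6,"ax":0,"ay":0,"az":0,"gripper":0}
    - {"x":0,"y":0,"z":5,"ax":0,"ay":0,"az":0,"gripper":0}
    - {"x":0,"y":0,"z":3,"ax":0,"ay":0,"az":0,"gripper":0}
    - {"x":0,"y":0,"z":0,"ax":0,"ay":0,"az":0,"gripper":0}

```text
clock: 21.65
position: [0.3552, -0.3003, 0.0158]
ee_rot: [0.18, 0.984, 0.005, -0.003]
ft_force: [0.0, 0.4, 0.4]
grip_width: 0.999
grasp_force: 0.0
```

```bash
python3 - <<'E'
from h import *
delta((.3561,-.3017,.018),np.radians(-20.76)); print(np.round(get_obs()['joint_pos'],2))
E
```

```text
shift [-1.3 -0.9 -2.3] az -0.02 | P [ 355.2 -300.3   15.8] toolx yaw 159.22 tilt 0.64 t 21.65 j7 2.26 w 0.999 F [0.  0.4 0.4] g 0.0
[-0.27  0.43  1.02  2.12 -0.5   0.85  2.26]
```

>>> apply_moves:
  newtons: 80
  rows:
    - {"x":-1,"y":-1,"z":-2,"ax":0,"ay":0,"az":0,"gripper":0}
    - {"x":0,"y":0,"z":0,"ax":0,"ay":0,"az":0,"gripper":1}
    - {"x":0,"y":0,"z":0,"ax":0,"ay":0,"az":0,"gripper":1}
    - {"x":0,"y":0,"z":0,"ax":0,"ay":0,"az":0,"gripper":1}
    - {"x":0,"y":0,"z":0,"ax":0,"ay":0,"az":0,"gripper":1}

```text
clock: 22.07
position: [0.3563, -0.302, 0.0189]
ee_rot: [0.18, 0.984, 0.005, -0.002]
ft_force: [-5.6, 4.7, 21.7]
grip_width: 0.491
grasp_force: 78.4
```

>>> apply_moves:
  rows:
    - {"x":0,"y":0,"z":0,"ax":0,"ay":0,"az":0,"gripper":1}
    - {"x":0,"y":0,"z":0,"ax":0,"ay":0,"az":0,"gripper":1}
    - {"x":0,"y":0,"z":0,"ax":0,"ay":0,"az":0,"gripper":1}

```text
clock: 22.32
position: [0.3562, -0.3021, 0.0191]
ee_rot: [0.181, 0.984, 0.005, -0.002]
ft_force: [-4.0, 4.1, 19.8]
grip_width: 0.489
grasp_force: 78.4
```

>>> apply_moves:
  rows:
    - {"x":0,"y":0,"z":-15,"ax":0,"ay":0,"az":0,"gripper":1}
    - {"x":0,"y":0,"z":-25,"ax":0,"ay":0,"az":0,"gripper":1}
    - {"x":0,"y":0,"z":-25,"ax":0,"ay":0,"az":0,"gripper":1}
    - {"x":0,"y":0,"z":-25,"ax":0,"ay":0,"az":0,"gripper":1}
    - {"x":0,"y":0,"z":-25,"ax":0,"ay":0,"az":0,"gripper":1}

```text
clock: 22.73
position: [0.3558, -0.3031, 0.134]
ee_rot: [0.181, 0.984, 0.005, -0.003]
ft_force: [0.5, 0.5, -0.8]
grip_width: 0.485
grasp_force: 81.0
```

>>> apply_moves:
  rows:
    - {"x":0,"y":0,"z":-30,"ax":0,"ay":0,"az":0,"gripper":1}
    - {"x":0,"y":0,"z":-30,"ax":0,"ay":0,"az":0,"gripper":1}
    - {"x":0,"y":0,"z":-30,"ax":0,"ay":0,"az":0,"gripper":1}
    - {"x":0,"y":0,"z":-20,"ax":0,"ay":0,"az":0,"gripper":1}
    - {"x":0,"y":0,"z":0,"ax":0,"ay":0,"az":-6,"gripper":1}

```text
clock: 23.15
position: [0.3582, -0.305, 0.2461]
ee_rot: [0.129, 0.992, 0.006, 0.001]
ft_force: [2.0, -0.3, -1.0]
grip_width: 0.486
grasp_force: 81.3
```

```bash
python3 - <<'E'
from h import *
c=snap('wrist'); 
g=c['color'].astype(int).min(2); print(g[170:260:3,316],[ (np.where(g[v,235:400]>150)[0][[0,-1]]+235) for v in (230,245)])
rear(c,-.007); delta((*seatpt(-.035),.238),SY); print(np.round(get_obs()['joint_pos'],2))
E
```

```text
[ 50  51  54  53  55  55  58  60  62 106 136 157 227 231 231 231 232 233
 124 106 107 106 108 110 109 109 110 212 233 233] [array([251, 380]), array([252, 379])]
rear edge 290 203 [41.6 -8.7  7. ]
rear edge 316 250 [24.   0.1  7. ]
rear edge 345 203 [41.3 10.5  7.2]
shift [-63.  355.5  10.1] az 0.34 | P [ 357.4 -304.7  244.2] toolx yaw 165.85 tilt 0.65 t 23.2 j7 1.8 w 0.482 F [-1.6 -1.  -2.3] g 81.2
[-0.67 -0.2   1.2   1.89  0.18  1.33  1.8 ]
```

>>> apply_moves:
  rows:
    - {"x":-6,"y":35,"z":0,"ax":0,"ay":0,"az":0,"gripper":1}
    - {"x":-6,"y":35,"z":0,"ax":0,"ay":0,"az":0,"gripper":1}
    - {"x":-6,"y":35,"z":0,"ax":0,"ay":0,"az":0,"gripper":1}
    - {"x":-6,"y":35,"z":0,"ax":0,"ay":0,"az":0,"gripper":1}
    - {"x":-6,"y":35,"z":0,"ax":0,"ay":0,"az":0,"gripper":1}

```text
clock: 23.62
position: [0.4301, -0.141, 0.2432]
ee_rot: [0.13, 0.992, 0.005, -0.003]
ft_force: [1.4, -1.1, -0.9]
grip_width: 0.482
grasp_force: 81.3
```

>>> apply_moves:
  rows:
    - {"x":-6,"y":35,"z":0,"ax":0,"ay":0,"az":0,"gripper":1}
    - {"x":-6,"y":35,"z":0,"ax":0,"ay":0,"az":0,"gripper":1}
    - {"x":-6,"y":35,"z":0,"ax":0,"ay":0,"az":0,"gripper":1}
    - {"x":-6,"y":35,"z":0,"ax":0,"ay":0,"az":0,"gripper":1}
    - {"x":-8,"y":38,"z":0,"ax":0,"ay":0,"az":0,"gripper":1}

```text
clock: 24.03
position: [0.5065, 0.0224, 0.2445]
ee_rot: [0.13, 0.991, 0.005, -0.003]
ft_force: [1.8, -0.9, -0.2]
grip_width: 0.482
grasp_force: 81.3
```

>>> apply_moves:
  rows:
    - {"x":0,"y":0,"z":0,"ax":0,"ay":0,"az":0,"gripper":1}
    - {"x":0,"y":0,"z":0,"ax":0,"ay":0,"az":0,"gripper":1}

```text
clock: 24.2
position: [0.5066, 0.0234, 0.2441]
ee_rot: [0.128, 0.992, 0.004, -0.003]
ft_force: [-0.3, -1.2, -1.4]
grip_width: 0.482
grasp_force: 81.3
```

```bash
cat >> h.py <<'E'
def level():
    M=R.from_quat(get_obs()['ee_rot']).as_matrix(); d=M.T@np.array([0,0,-1.]); print('level ax,ay',np.round(np.degrees([-d[1],d[0]]),2))
E
python3 - <<'E'
from h import *
level(); delta((*seatpt(-.035),.09),SY)
E
```

```text
level ax,ay [ 0.37 -0.4 ]
shift [5.000e-01 1.000e-01 1.541e+02] az -0.17 | P [506.6  23.4 244.1] toolx yaw 165.34 tilt 0.55 t 24.2 j7 1.24 w 0.482 F [-0.3 -1.2 -1.4] g 81.3
```

>>> apply_moves:
  rows:
    - {"x":0.5,"y":0,"z":35,"ax":0,"ay":0,"az":0,"gripper":1}
    - {"x":0,"y":0,"z":35,"ax":0,"ay":0,"az":0,"gripper":1}
    - {"x":0,"y":0,"z":35,"ax":0,"ay":0,"az":0,"gripper":1}
    - {"x":0,"y":0,"z":35,"ax":0,"ay":0,"az":0,"gripper":1}
    - {"x":0,"y":0,"z":13,"ax":0,"ay":0,"az":0,"gripper":1}

```text
clock: 24.62
position: [0.5026, 0.0215, 0.088]
ee_rot: [0.13, 0.991, 0.004, -0.005]
ft_force: [-0.4, 0.4, -1.8]
grip_width: 0.484
grasp_force: 81.4
```

>>> apply_moves:
  rows:
    - {"x":0,"y":0,"z":0,"ax":0,"ay":0,"az":0,"gripper":1}
    - {"x":0,"y":0,"z":0,"ax":0,"ay":0,"az":0,"gripper":1}

```text
clock: 24.78
position: [0.5052, 0.0218, 0.0924]
ee_rot: [0.13, 0.992, 0.004, -0.003]
ft_force: [-0.5, -0.4, -1.2]
grip_width: 0.483
grasp_force: 81.5
```

```bash
python3 - <<'E'
from h import *
delta((*seatpt(-.0145),.083),SY)
E
```

```text
shift [-20.    3.    9.3] az -0.44 | P [505.2  21.8  92.4] toolx yaw 165.07 tilt 0.58 t 24.78 j7 1.39 w 0.483 F [-0.5 -0.4 -1.2] g 81.5
```

>>> apply_moves:
  rows:
    - {"x":0,"y":2.8,"z":1,"ax":0,"ay":0,"az":-0.4,"gripper":1}
    - {"x":0,"y":0,"z":0,"ax":0,"ay":0,"az":0,"gripper":1}
    - {"x":0,"y":0,"z":0,"ax":0,"ay":0,"az":0,"gripper":1}

```text
clock: 25.03
position: [0.5073, 0.0261, 0.0927]
ee_rot: [0.125, 0.992, 0.006, -0.001]
ft_force: [0.1, 0.6, -1.3]
grip_width: 0.484
grasp_force: 81.5
```

```bash
python3 - <<'E'
from h import *
delta((*seatpt(-.0145),.083),SY)
E
```

```text
shift [-19.   -1.9   9.7] az 0.12 | P [507.3  26.1  92.7] toolx yaw 165.63 tilt 0.65 t 25.03 j7 1.39 w 0.484 F [ 0.1  0.6 -1.3] g 81.5
```

>>> apply_moves:
  rows:
    - {"x":0,"y":-1.3,"z":1,"ax":0,"ay":0,"az":0,"gripper":1}
    - {"x":-3,"y":0,"z":0,"ax":0,"ay":0,"az":0,"gripper":1}
    - {"x":-3,"y":0,"z":0,"ax":0,"ay":0,"az":0,"gripper":1}
    - {"x":-2,"y":0,"z":0,"ax":0,"ay":0,"az":0,"gripper":1}
    - {"x":0,"y":0,"z":0,"ax":0,"ay":0,"az":0,"gripper":1}

```text
clock: 25.45
position: [0.5145, 0.0224, 0.0906]
ee_rot: [0.125, 0.992, 0.005, -0.002]
ft_force: [-0.6, 0.0, -1.6]
grip_width: 0.481
grasp_force: 81.5
```

```bash
python3 - <<'E'
from h import *
delta((*seatpt(-.0145),.083),SY)
E
```

```text
shift [-11.1  -0.    7.6] az 0.1 | P [514.5  22.4  90.6] toolx yaw 165.61 tilt 0.59 t 25.45 j7 1.41 w 0.481 F [-0.6  0.  -1.6] g 81.5
```

Aligned and free of contact. Sliding in and lowering.

>>> apply_moves:
  rows:
    - {"x":-4,"y":0,"z":0,"ax":0,"ay":0,"az":0,"gripper":1}
    - {"x":-3,"y":0,"z":0,"ax":0,"ay":0,"az":0,"gripper":1}
    - {"x":-3,"y":0,"z":0,"ax":0,"ay":0,"az":0,"gripper":1}
    - {"x":0,"y":0,"z":0,"ax":0,"ay":0,"az":0,"gripper":1}

```text
clock: 25.78
position: [0.5243, 0.0199, 0.0905]
ee_rot: [0.125, 0.992, 0.005, -0.002]
ft_force: [0.2, 0.0, -0.7]
grip_width: 0.482
grasp_force: 81.5
```

>>> apply_moves:
  rows:
    - {"x":0,"y":0,"z":3,"ax":0,"ay":0,"az":0,"gripper":1}
    - {"x":0,"y":0,"z":2,"ax":0,"ay":0,"az":0,"gripper":1}
    - {"x":0,"y":0,"z":2,"ax":0,"ay":0,"az":0,"gripper":1}
    - {"x":0,"y":0,"z":0,"ax":0,"ay":0,"az":0,"gripper":1}

```text
clock: 26.12
position: [0.5234, 0.0202, 0.0834]
ee_rot: [0.125, 0.992, 0.005, -0.002]
ft_force: [-3.0, 0.0, 2.3]
grip_width: 0.486
grasp_force: 83.3
```

```bash
python3 - <<'E'
from h import *
delta((*seatpt(-.0145),.083),SY)
E
```

```text
shift [-2.  -0.1  0.4] az 0.12 | P [523.4  20.2  83.4] toolx yaw 165.63 tilt 0.64 t 26.12 j7 1.44 w 0.486 F [-3.   0.   2.3] g 83.3
```

>>> apply_moves:
  rows:
    - {"x":0,"y":0,"z":0.5,"ax":0,"ay":0,"az":0,"gripper":1}
    - {"x":0,"y":0,"z":0,"ax":0,"ay":0,"az":0,"gripper":0.3}
    - {"x":0,"y":0,"z":0,"ax":0,"ay":0,"az":0,"gripper":0}
    - {"x":0,"y":0,"z":0,"ax":0,"ay":0,"az":0,"gripper":0}
    - {"x":0,"y":0,"z":0,"ax":0,"ay":0,"az":0,"gripper":0}

```text
clock: 26.53
position: [0.5236, 0.0202, 0.0829]
ee_rot: [0.125, 0.992, 0.005, -0.002]
ft_force: [-0.1, -0.8, -0.3]
grip_width: 0.998
grasp_force: 0.0
```

>>> apply_moves:
  rows:
    - {"x":0,"y":0,"z":0,"ax":0,"ay":0,"az":0,"gripper":0}
    - {"x":0,"y":0,"z":-20,"ax":0,"ay":0,"az":0,"gripper":0}
    - {"x":0,"y":0,"z":-40,"ax":0,"ay":0,"az":0,"gripper":0}
    - {"x":0,"y":0,"z":-40,"ax":0,"ay":0,"az":0,"gripper":0}
    - {"x":0,"y":0,"z":-40,"ax":0,"ay":0,"az":0,"gripper":0}

```text
clock: 26.95
position: [0.5235, 0.0182, 0.2245]
ee_rot: [0.126, 0.992, 0.005, -0.002]
ft_force: [1.6, 0.6, -0.5]
grip_width: 0.998
grasp_force: 0.0
```

>>> apply_moves:
  rows:
    - {"x":30,"y":0,"z":-20,"ax":0,"ay":0,"az":0,"gripper":0}
    - {"x":40,"y":0,"z":0,"ax":0,"ay":0,"az":0,"gripper":0}
    - {"x":20,"y":0,"z":0,"ax":0,"ay":0,"az":0,"gripper":0}
    - {"x":0,"y":0,"z":0,"ax":0,"ay":-6,"az":0,"gripper":0}
    - {"x":0,"y":0,"z":0,"ax":0,"ay":-6,"az":0,"gripper":0}

```text
clock: 27.37
position: [0.4374, 0.0412, 0.2443]
ee_rot: [0.125, 0.987, -0.007, 0.105]
ft_force: [-0.3, -0.3, -0.5]
grip_width: 1.0
grasp_force: 0.0
```

>>> apply_moves:
  rows:
    - {"x":0,"y":0,"z":0,"ax":0,"ay":-6,"az":0,"gripper":0}
    - {"x":0,"y":0,"z":0,"ax":0,"ay":-6,"az":0,"gripper":0}
    - {"x":0,"y":0,"z":0,"ax":0,"ay":-6,"az":0,"gripper":0}
    - {"x":0,"y":0,"z":0,"ax":0,"ay":0,"az":0,"gripper":0}
    - {"x":0,"y":0,"z":0,"ax":0,"ay":0,"az":0,"gripper":0}

```text
clock: 27.78
position: [0.4362, 0.0405, 0.2431]
ee_rot: [0.122, 0.959, -0.028, 0.255]
ft_force: [-0.4, -0.6, 0.4]
grip_width: 0.999
grasp_force: 0.0
```

```bash
python3 - <<'E'
from h import *
import pickle
c=snap('wrist','w8.png'); pickle.dump(c,open('w8.pkl','wb')); delta((*seatpt(0),.2),SY)
g=c['color'].astype(int)
def loc(p): return proj(c,p)
w=lambda x,y,z:[*seatpt(x/1e3,y/1e3),(z+10)/1e3]
for n,p in(('rear top',w(-57,0,66)),('rear bot',w(-57,0,0)),('front top L',w(53,22,66)),('ptr lo',w(39,34,61)),('ptr hi',w(39,34,73))): print(n,np.round(loc(p),1))
# rear edge profile
u=int(loc(w(-57,0,66))[0])+15; v0=int(loc(w(-57,0,0))[1])-12
print('rear col',u,v0,g.min(2)[v0:v0+60,u])
# pointer face column, brightness
u,v=np.round(loc(w(39,34,67))).astype(int); print('ptr col',u,v,g.min(2)[v-20:v+24,u])
# stack +y top edge near front: row of prominence
for y in(-15,15):
  u,v=np.round(loc(w(45,y,66))).astype(int); print('front col',y,u,v,g.min(2)[v-10:v+30,u])
E
```

```text
shift [-69.9   1.5  90. ] az -0.26 | P [436.9  40.4 243.7] toolx yaw 165.25 tilt 29.63 t 27.83 j7 0.54 w 1.001 F [0.7 0.  0.4] g 0.0
rear top [316.4 154.9]
rear bot [315.5 107.3]
front top L [339.9 253.2]
ptr lo [353.6 238.8]
ptr hi [354.6 248.8]
rear col 331 95 [ 89  96 109 115 110 108 110 109 111 110 111 110 198 230 205 204 203 204
 204 203 202 201 200 199 204 208 210 210 209 206 202 232 247 238 217 207
 207 208 207 207 205 204 205 202 194 192 197 200 182 181 201 205 206 211
 210 207 206 223 244 248]
ptr col 354 244 [ 71  73  74  74  72  71  72  73  70  72  70  79  91 103 116 107  95  93
  91  88  87  92  94  91 103 114 111 112 112 111 112 111 114 111 113 113
 112 112 114 113 112 113 113 113]
front col -15 299 248 [243 246 246 246 247 247 246 231 189 189 188 190 189 188 150  75  78  76
  77  77  76  77  75  75  78  80  80  82  82  83  83  84  82  84  83  84
  88  93  93  94]
front col 15 333 247 [244 246 247 247 247 247 247 246 246 246 247 247 247 247 239 179  73  70
  70  72  70  71  71  77  86  85  83  87  96 113 117 117 116 117 128 146
 145 142 158 174]
```

The final view matches predictions. The stack's rear edges go from row 107 (bottom) to 153–154 (top), against 107.3 and 154.9 predicted for 66 mm. The pointer's front face spans rows about 238–248, which puts its mid-height near 66 mm. Handing in.

```bash
python3 -c "
from workcell import *
print(hand_in())"
```

```text
the job is handed in; nothing more can be done
None
```

The job is handed in at about 28 s on the robot clock: plate30, plate24 and plate12 are stacked on the seat with their slots round the key, top measured at about 66 mm against a pointer mid-height of about 66–67 mm, and plate18 was left on the table; the judge gave no verdict.

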